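# Load the test reader's spring magazine and close its cover

## Task

Load the reader for the next patient: lay the blue-banded test cartridge in the sloping magazine, window up and coloured band at the upper end, press it down against the spring until both catches snap over it and it stays down, then load the orange-banded one on top of it in the same way. Then swing the clear cover fully shut; leave the green-banded cartridge and the rest of the desk as they are.

Things in the scene. Friction and masses are not known exactly. Their poses are not given: they have to be found in the camera images.
- cart_blue: test cartridge: flat white plastic block 70 x 28 x 11 mm, 25 g, with a blue band over one end. Origin: centre of its underside; x along the 70 mm length towards the banded end, z up through the face with the grey window; the round sample well is 22 mm from the origin towards -x. It lies flat on the mat, window up, in one of three places. To be loaded first (bottom of the stack).
- cart_orange: test cartridge: flat white plastic block 70 x 28 x 11 mm, 25 g, with an orange band over one end. Origin: centre of its underside; x along the 70 mm length towards the banded end, z up through the face with the grey window; the round sample well is 22 mm from the origin towards -x. It lies flat on the mat, window up, in one of three places. To be loaded second (top of the stack).
- cart_green: test cartridge: flat white plastic block 70 x 28 x 11 mm, 25 g, with a green band over one end. Origin: centre of its underside; x along the 70 mm length towards the banded end, z up through the face with the grey window; the round sample well is 22 mm from the origin towards -x. It lies flat on the mat, window up, in one of three places. Not needed: stays where it is.
- magazine: stack magazine on the sloping front of the white reader, tilted 30 degrees from vertical to the side the reader faces (roughly the robot). Origin: middle of the well, level with the catches' underside. z: out of the mouth (cartridges are pressed in along -z); x: up the slope; y: across. Well 73 mm (x) by 31 mm (y) inside. It stands 45 mm proud of the console face, free for 40 mm on either y side.
- reader: white desk-top test reader that carries the magazine, fixed; 260 deep (x) x 280 wide (y) x 160 mm high, its front (-x) 45 mm high with a console rising from it at 30 degrees; screen and keys on the console's +y half. Origin: centre of its underside. The magazine's origin is at (-79, -70, 127) mm in this frame.
- mat: flat grey-green mat, 220 x 300 x 3 mm, on which the three cartridges lie; fixed. Origin: centre of its underside.
- post_top (a point): one of the four grey corner posts that form the well, its top, at (39, 17, 9) mm in the magazine's frame; posts run from z = -45 to +9 mm, with flared lips above to z = +16 mm. Between the posts both long sides are open over 46 mm, down to a base plate at z = -39 mm, so fingers can go down beside a cartridge.
- catch_nose (a point): nose of the sprung steel catch at the upper end, at (31, 0, 1) mm in the magazine's frame; its twin is at x = -31. 13 mm wide; above, a ramp rises from the nose to z = 11 mm at the end wall; flat underneath at z = 0. A cartridge laid in rests on both ramps, underside at about z = +7 mm. Pressed in (5 to 13 N) it spreads them; they snap over it once its top is below z = 0.
- follower (a joint): depth of the yellow spring follower in the magazine, m: 0 empty (its top 1.5 mm below the catches), about 0.0095 with one cartridge caught, 0.0205 with two; it stops at 0.030. Spring 1.8 N at 0, plus 150 N/m. It pushes the stack up against the catches: the top cartridge then has its underside at z = -11 mm in the magazine's frame, the next one at -22 mm. A cartridge not caught stands up and blocks the cover.
- cover (a joint): opening angle of the clear magazine cover, rad: 0 shut, starts open at 1.75 to 1.95 (standing up), stop at 2.2. It turns about the magazine's y axis through point cover_hinge, stays where it is left (stiff hinge, about 1 N at the tab), and when shut lies across the magazine's mouth, parallel to the magazine's x and y.
- cover_hinge (a point): middle of the cover's hinge line, at the upper end of the magazine: (54, 0, 17) mm in the magazine's frame.
- cover_tab (a point): centre of the blue finger tab (14 x 32 x 5 mm) at the free end of the cover, 111 mm from the hinge line; the clear plate between is 58 mm wide and 4 mm thick. When shut it is at (-57, 0, 20) mm in the magazine's frame.
- dropper: white dropper bottle with blue tip, 30 mm across, 82 mm tall, standing; origin: centre of its underside. To be left alone.
- thermometer: white and violet forehead thermometer lying on the desk, 150 x 40 x 34 mm; origin: centre of its underside. To be left alone.
- glasses_case: grey glasses case, 160 x 56 x 36 mm; origin: centre of its underside. To be left alone.
Not all that is in view belongs to the job. What is shaped like the cart_orange but pink is not meant.

How it is judged:
By the outcome, as a careful person would: the job done as asked, in the order asked, and still so for the second after the job is handed in, with the robot touching nothing.
It also fails if it takes over 61 s, if anything falls off the work surface, if the arm or the gripper's body presses on something with over 40 N, if the wrist force passes 120 N, or if a joint passes its speed limit or range.

## Robot

A 6-joint arm with a two-finger parallel gripper is mounted at the origin on the work surface. World frame = base frame: x ahead of the robot, y to its left, z up, the work surface at z = 0. Lengths are in m, angles in rad, forces in N, time in s.
With the tool pointing down it reaches from about 0.375 to 0.9 m from the base axis. Payload 3.1 kg.
Tool frame: the origin (TCP) lies on the centre line of the jaws, within the pads' length; the fingertips stand robot.nose_length ahead of it and the grasp point (between the pads) lies 6 mm ahead of it (robot.nose_length is the distance from the TCP to the fingertips, in m); z points along the fingers, y is the line along which they close (so a half turn about z gives the same grasp; the last joint's range is limited). The gripper opens to 87 mm and grips with 3 to 60 N. Pads are 19 mm wide; open, the fingers measure 117 mm over their backs; the gripper's body (75 mm by 190 mm) begins 51 mm behind the grasp point.
Start: joints at [-1.407, 0.527, 1.433, -0, 1.181, -0.178], TCP at [0.21, -0.589, 0.212] pointing down, gripper open.
Joint ranges: [-3.08, 3.08], [-0.75, 2.2], [0.22, 2.44], [-1.43, 4.57], [0, 2.65], [-2.85, 2.85]. Speed limits (rad/s): [2.79, 2.79, 3.14, 3.14, 3.14, 3.14].

## Interface

Orientations are given as a unit quaternion [x, y, z, w].
In Python, from rig import robot gives the robot as it stands.
- The arm moves only by the shell command python3 -m crank 'ROWS' [FORCE]. ROWS is JSON, one flat list of numbers, 7 for each row, row after row: the shift along the tool's x, y, z in mm, then the turn, a rotation vector about the tool's x, y, z in degrees, then the closure in counts, from 0 (fully open) to 255 (shut). In form: [x, y, z, ax, ay, az, fingers, x, y, z, ax, ay, az, fingers, ...]. A call has exactly 5 rows; each row is the pose to reach, as a shift and turn from the pose commanded when the call began, along the tool's axes at that moment; what a row does not reach only later rows make up. A row lasts 1/12 s, in which the tool goes at most 41.7 mm and 7.16 degrees, less where a joint would pass 70% of its speed; a pose out of reach is approached as far as the arm can. A call with a gripper value outside its range is refused whole. The fingers move at their own pace and stop on an object; FORCE is the grip in N (left out, the last holds). Time passes only in rows, so rows that repeat a pose let the fingers close, or fill a call up. It gives the time, the measured TCP pose, the force, the opening and the grip force at its end, in the units of the state.
- robot.get_obs(): the state, without advancing time (a new reading comes with each control period).
- robot.camera(name): name is "scene" or "top" or "wrist"; returns a dict with "pixels" (480x640x3 uint8, red, green, blue), "intrinsics" (3x3 intrinsics, pixels), "extrinsics" (4x4, takes a point from camera to world coordinates); the wrist camera has in their place "mount" (4x4, takes a point from camera to tool coordinates, whose origin is the TCP and whose axes are the flange's). Camera axes: x right, y down, z forward; pixel columns grow to the right and rows downward; lengths in m; the calibration is good to about 2 mm. A picture is of the moment at which its call begins: read the wrist's pose just before it. There is no depth.
- robot.hand_in(): hands the job in; it is judged then, once.
The state is a dict: "time": time; "q": joint angles; "joint_velocities": joint speeds; "joint_torque": joint torques, N m; "position": TCP position; "tool_rot": TCP orientation; "ft_force": force on the tool from outside, world axes, zero at the start; "moment": the same for the moment, N m; "grip_width": finger opening in m; "grip_force": force on a finger pad.
Only numpy, scipy, OpenCV 4.12 (cv2) and the standard library are available. Lean on these libraries where they do the work, as an engineer would, in place of code of your own. Each camera call takes 0.05 s, during which the arm holds its last target. There are 200 camera calls.

## Working session

There is one attempt and no reset: what is moved stays moved. The work goes in short steps, Python scripts to look and compute and a shell command to move; the robot and the scene stay as the last step left them, time stands still between calls to the robot, and variables do not carry over. Pictures are saved under pics/ and viewed, at most 10 in all, crops included, and the job is handed in when it is done.

```bash
ls; mkdir -p pics; python3 - <<'E'
from rig import robot
import cv2,numpy as np
print(robot.nose_length, robot.get_obs())
for n in("scene","top"):
    c=robot.camera(n); cv2.imwrite(f"pics/{n}0.png",c["pixels"][:,:,::-1]); print(n,c["intrinsics"],c["extrinsics"])
c=robot.camera("wrist");print(c["mount"],c["intrinsics"])
E
```

```text
pics
0.025 {'time': 0.0, 'q': array([-1.40751595e+00,  5.28486763e-01,  1.43388527e+00,  1.09600119e-05,
        1.18137942e+00, -1.78500716e-01]), 'joint_velocities': array([ 8.82097363e-05,  7.25681959e-04,  1.02427161e-03,  3.79166776e-04,
       -1.87441167e-03, -1.22526082e-03]), 'joint_torque': array([ 6.37379944e-04, -4.40038669e+01, -1.76591563e+01,  6.33929973e-02,
        5.79287577e-02, -1.56319124e-04]), 'position': array([ 0.20938634, -0.58809435,  0.21096441]), 'tool_rot': array([ 9.85433492e-01,  1.70057836e-01,  1.32816559e-05, -1.07932917e-03]), 'ft_force': array([ 0.5098799 ,  0.0169747 , -0.19155557]), 'moment': array([ 0.02340196, -0.04043161,  0.03777352]), 'grip_force': 0.0, 'grip_width': 0.08701897236115527}
scene [[571.56271198   0.         316.2838248 ]
 [  0.         571.56271198 239.05464079]
 [  0.           0.           1.        ]] [[ 0.74956866  0.37478377 -0.54560421  1.2862962 ]
 [ 0.66170336 -0.40285828  0.63233999 -0.90596329]
 [ 0.01718959 -0.83501038 -0.54996562  0.90075642]
 [ 0.          0.          0.          1.        ]]
top [[547.85661831   0.         315.1325374 ]
 [  0.         547.85661831 244.1164005 ]
 [  0.           0.           1.        ]] [[-0.01640618 -0.99085747  0.13391157  0.35611558]
 [-0.9996994   0.01381521 -0.0202547  -0.00664856]
 [ 0.0182195  -0.13420361 -0.99078627  1.46924985]
 [ 0.          0.          0.          1.        ]]
[[-2.03461282e-04 -9.51532232e-01 -3.07548971e-01  8.48057181e-02]
 [ 9.99999838e-01 -3.03267100e-05 -5.67728796e-04 -2.19367980e-04]
 [ 5.30885301e-04 -3.07549037e-01  9.51532085e-01 -1.72159374e-01]
 [ 0.00000000e+00  0.00000000e+00  0.00000000e+00  1.00000000e+00]] [[330.64151086   0.         324.40337849]
 [  0.         330.64151086 242.21853195]
 [  0.           0.           1.        ]]
```

View pics/top0.png

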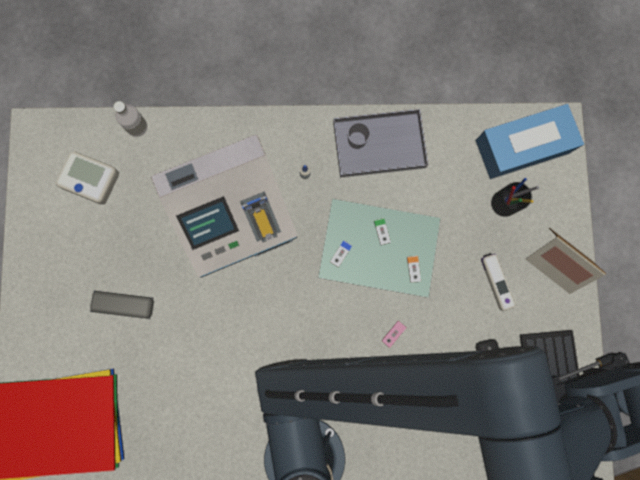

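View pics/scene0.png

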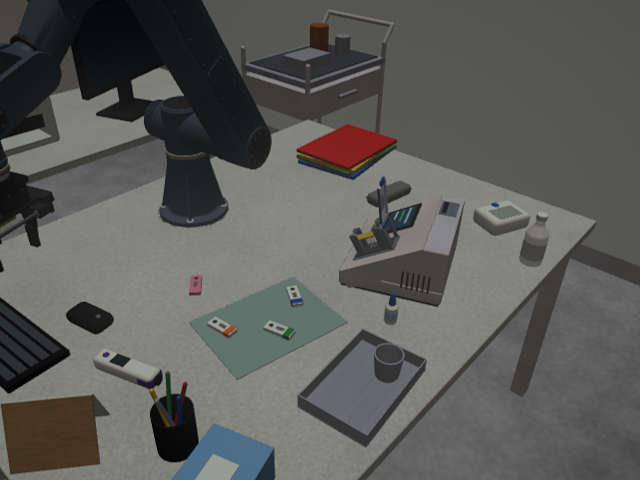

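The top view shows blue at (341,254), orange at (414,269), green at (382,232), the magazine at about (262,218) and the pink decoy at (395,333). The cover stands up, and the reader front edge runs from (200,277) to (297,238). Next I'll get coarse positions.

```bash
cat > h.py <<'E'
import numpy as np,cv2
from rig import robot
from scipy.spatial.transform import Rotation as R
def cam(n):
    o=robot.get_obs(); c=robot.camera(n)
    if n=="wrist":
        T=np.eye(4);T[:3,:3]=R.from_quat(o["tool_rot"]).as_matrix();T[:3,3]=o["position"]; E=T@c["mount"]
    else: E=c["extrinsics"]
    return c["pixels"],c["intrinsics"],E
def ray(uv,K,E,z):
    d=E[:3,:3]@np.linalg.solve(K,[uv[0],uv[1],1.]); return E[:3,3]+d*(z-E[2,3])/d[2]
def proj(P,K,E):
    p=(np.atleast_2d(P)-E[:3,3])@E[:3,:3]; p=p@K.T; return p[:,:2]/p[:,2:]
def blob(im,hlo,hhi,smin=90,vmin=50,box=None):
    h=cv2.cvtColor(im,cv2.COLOR_RGB2HSV); m=cv2.inRange(h,(hlo,smin,vmin),(hhi,255,255))
    if box: 
        k=np.zeros_like(m);x0,y0,x1,y1=box;k[y0:y1,x0:x1]=1;m=m*k
    n,l,s,c=cv2.connectedComponentsWithStats(m); i=np.argsort(-s[1:,4])[:3]+1
    return [(c[j].round(1),s[j,4]) for j in i],m
def rel(p,M):
    "shift mm and rotvec deg from measured pose to position p, rotation matrix M"
    o=robot.get_obs();r=R.from_quat(o["tool_rot"])
    return (r.inv().apply(np.array(p)-o["position"])*1e3).round(1),(r.inv()*R.from_matrix(M)).as_rotvec(degrees=True).round(1)
def down(a):
    "tool down with x axis at yaw a"
    return np.array([[np.cos(a),np.sin(a),0],[np.sin(a),-np.cos(a),0],[0,0,-1.]])
E
python3 - <<'E'
from h import *
im,K,E=cam("top")
for n,a,b in(("blue",100,130),("orange",5,18),("green",50,80)):
    print(n,[ (c,s,ray(c,K,E,.014).round(3)) for c,s in blob(im,a,b,box=(318,198,440,298),smin=120)[0][:2]])
h=cv2.cvtColor(im,cv2.COLOR_RGB2HSV);m=cv2.inRange(h,(0,0,150),(179,60,255));
k=np.zeros_like(m);k[215:290,325:430]=1;m*=k
n,l,s,c=cv2.connectedComponentsWithStats(m)
for j in range(1,n):
    if s[j,4]>60:
        r=cv2.minAreaRect(np.argwhere(l==j)[:,::-1].astype(np.float32));print(s[j,4],r,ray(c[j],K,E,.014).round(3))
for z in(0,.045): print(z,[ray(u,K,E,z).round(3) for u in((200,277),(297,238))])
print([ray(u,K,E,.16).round(3) for u in((151,178),(260,137))])
print(ray((262,218),K,E,.11))
E
```

```text
blue [(array([345.8, 245.4]), np.int32(42), array([ 0.548, -0.119,  0.014]))]
orange [(array([412.6, 259. ]), np.int32(47), array([ 0.509, -0.297,  0.014]))]
green [(array([379.1, 221.8]), np.int32(30), array([ 0.611, -0.21 ,  0.014]))]
7580 ((377.0, 252.0), (74.0, 104.0), 90.0) [ 0.529 -0.202  0.014]
0 [array([0.47 , 0.273, 0.   ]), array([0.572, 0.012, 0.   ])]
0.045 [array([0.467, 0.264, 0.045]), array([0.565, 0.012, 0.045])]
[array([0.701, 0.364, 0.16 ]), array([0.802, 0.099, 0.16 ])]
[0.60798779 0.09815998 0.11      ]
```

```bash
python3 - <<'E'
from h import *
print(rel([.53,-.17,.25],down(np.radians(151))))
E
```

```text
(array([ 442.3, -286.8,  -38.2]), array([-0.000e+00, -1.000e-01, -1.314e+02]))
```

```bash

python3 -m crank '[40,-26,-4,0,0,0,0, 75,-48,-8,0,0,0,0, 110,-71,-12,0,0,0,0, 145,-94,-16,0,0,0,0, 180,-117,-20,0,0,0,0]' 30
python3 -m crank '[35,-23,-4,0,0,0,0, 70,-46,-7,0,0,0,0, 105,-69,-10,0,0,0,0, 140,-92,-14,0,0,0,0, 170,-110,-18,0,0,0,0]'
python3 -m crank '[30,-20,0,0,0,-7,0, 60,-40,0,0,0,-14,0, 92,-60,0,0,0,-21,0, 92,-60,0,0,0,-28,0, 92,-60,0,0,0,-35,0]'
python3 -m crank '[0,0,0,0,0,-7,0, 0,0,0,0,0,-14,0, 0,0,0,0,0,-21,0, 0,0,0,0,0,-28,0, 0,0,0,0,0,-35,0]'
python3 -m crank '[0,0,0,0,0,-7,0, 0,0,0,0,0,-14,0, 0,0,0,0,0,-21,0, 0,0,0,0,0,-28,0, 0,0,0,0,0,-35,0]'
python3 -m crank '[0,0,0,0,0,-7,0, 0,0,0,0,0,-14,0, 0,0,0,0,0,-21,0, 0,0,0,0,0,-26,0, 0,0,0,0,0,-26,0]'
python3 - <<'E'
from h import *
im,K,E=cam("wrist");np.savez("w1.npz",im=im,K=K,E=E);cv2.imwrite("pics/w1.png",im[:,:,::-1])
E
```

```text
time: 0.62
position: [0.3362, -0.4223, 0.2312]
tool_rot: [0.986, 0.17, 0.0, -0.0]
ft_force: [0.6, -0.1, 0.7]
grip_width: 0.0872
grip_force: 0.0
time: 1.03
position: [0.4595, -0.2607, 0.2493]
tool_rot: [0.985, 0.17, -0.0, -0.0]
ft_force: [0.3, 0.6, -0.7]
grip_width: 0.0871
grip_force: 0.0
time: 1.45
position: [0.5264, -0.1736, 0.2491]
tool_rot: [0.886, 0.463, 0.0, -0.0]
ft_force: [0.6, -0.5, 0.1]
grip_width: 0.0872
grip_force: 0.0
time: 1.87
position: [0.5252, -0.1759, 0.2491]
tool_rot: [0.707, 0.707, -0.0, -0.0]
ft_force: [-0.8, 0.3, 0.4]
grip_width: 0.0872
grip_force: 0.0
time: 2.28
position: [0.5252, -0.176, 0.2491]
tool_rot: [0.462, 0.887, 0.0, -0.0]
ft_force: [-0.5, 0.6, 0.6]
grip_width: 0.087
grip_force: 0.0
time: 2.7
position: [0.5252, -0.176, 0.2491]
tool_rot: [0.253, 0.967, 0.0, -0.0]
ft_force: [0.5, -0.1, -0.4]
grip_width: 0.087
grip_force: 0.0
```

View pics/w1.png

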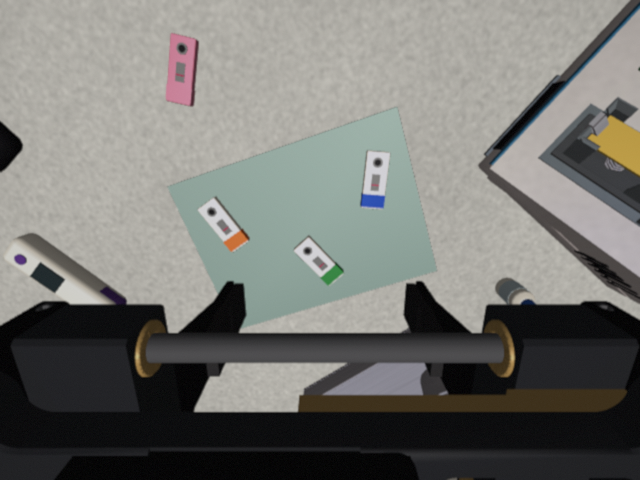

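The wrist view shows blue at (375,179) with its band low, orange at (223,223), green at (318,260) and the magazine at the right edge. I'll fit box silhouettes next.

```bash
cat >> h.py <<'E'
from scipy.optimize import minimize
def fitcart(im,K,E,box,g,z0=.003):
    x0,y0,x1,y1=box; h=cv2.cvtColor(im,cv2.COLOR_RGB2HSV)[y0:y1,x0:x1].astype(int)
    bg=np.median(h.reshape(-1,3),0)
    d=cv2.cvtColor(im,cv2.COLOR_RGB2LAB)[y0:y1,x0:x1].astype(float); d=np.linalg.norm(d-np.median(d.reshape(-1,3),0),axis=2)
    m=(d>22).astype(np.uint8); n,l,s,c=cv2.connectedComponentsWithStats(m); j=1+np.argmax(s[1:,4])
    cs,_=cv2.findContours((l==j).astype(np.uint8),0,2); m=np.zeros_like(m); cv2.drawContours(m,[cv2.convexHull(np.vstack(cs))],-1,1,-1)
    S=8; M=cv2.resize(m,None,fx=S,fy=S,interpolation=0)
    C=np.array([[a*.035,b*.014,c] for a in(-1,1) for b in(-1,1) for c in(0,.011)])
    def cost(p):
        Q=C@R.from_euler("z",p[2]).as_matrix().T+[p[0],p[1],z0]
        q=(proj(Q,K,E)-[x0-.5,y0-.5])*S
        k=np.zeros_like(M);cv2.fillConvexPoly(k,cv2.convexHull(q.astype(np.float32)).astype(np.int32),1)
        return 1-(k&M).sum()/(k|M).sum()
    r=minimize(cost,g,method="Nelder-Mead",options=dict(initial_simplex=np.array(g)+np.array([[0,0,0],[.01,0,0],[0,.01,0],[0,0,.2]]),xatol=1e-5,fatol=1e-5))
    return r.x,r.fun
E
python3 - <<'E'
from h import *
d=np.load("w1.npz");im,K,E=d["im"],d["K"],d["E"]
for n,bx,uv,uw in(("blue",(350,138,400,222),(375,179),(373,201)),("orange",(190,188,255,258),(223,223),(236,242)),("green",(285,228,350,292),(318,260),(333,277))):
    a=ray(uv,K,E,.014);b=ray(uw,K,E,.014);t=np.arctan2(b[1]-a[1],b[0]-a[0])
    p,f=fitcart(im,K,E,bx,[a[0],a[1],t]);print(n,a.round(4),p.round(4),np.degrees(p[2]).round(1),f)
    if n=="blue": print(rel([p[0],p[1],.10],down(p[2]+np.pi)))
E
```

```text
blue [ 0.5246 -0.1049  0.014 ] [ 0.5259 -0.1056 -0.5805] -33.3 0.06419532719217158
(array([ 34.1,  61.5, 149.1]), array([ 0. , -0. ,  3.7]))
orange [ 0.4795 -0.2981  0.014 ] [ 0.4819 -0.3003  0.092 ] 5.3 0.04813282647584971
green [ 0.5822 -0.2178  0.014 ] [ 0.5843 -0.2186  0.2242] 12.8 0.05694638306591027
```

```bash

python3 -m crank '[17,31,35,0,0,1.8,0, 34,61.5,75,0,0,3.7,0, 34,61.5,115,0,0,3.7,0, 34,61.5,149,0,0,3.7,0, 34,61.5,149,0,0,3.7,0]'
python3 - <<'E'
from h import *
im,K,E=cam("wrist")
c=proj([.5259,-.1056,.009],K,E)[0].astype(int);print(c)
h=(50,80) 
p,f=fitcart(im,K,E,(c[0]-50,c[1]-75,c[0]+50,c[1]+75),[.5259,-.1056,-.5805]);print(p.round(4),np.degrees(p[2]),f)
print(rel([p[0],p[1],.0295],down(p[2]+np.pi)))
cv2.imwrite("pics/w2.png",im[100:400,150:500,::-1])
E
```

```text
time: 3.17
position: [0.5212, -0.1028, 0.0946]
tool_rot: [0.285, 0.958, 0.001, -0.007]
ft_force: [-0.7, 0.9, 0.4]
grip_width: 0.0872
grip_force: 0.0
[324 252]
[ 0.529  -0.1071 -0.5891] -33.75552893538084 0.09624486883927952
(array([-8. ,  1. , 66.5]), array([-0.1, -0.6,  0.6]))
```

View pics/w2.png

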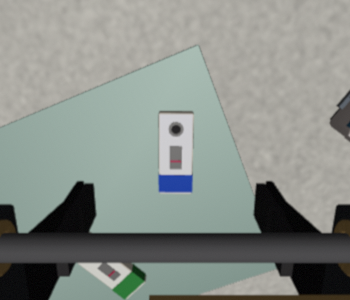

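```bash

python3 - <<'E'
from h import *
im,K,E=cam("wrist");o=robot.get_obs();print(o["position"],o["tool_rot"])
for g in([.5259,-.1056,-.5805],[.53,-.108,-.59]):
    p,f=fitcart(im,K,E,(285,190,370,315),g);print(p.round(4),np.degrees(p[2]),f)
h=cv2.cvtColor(im,cv2.COLOR_RGB2HSV)
print([tuple(im[y,325]) for y in range(206,216)],[tuple(im[y,325]) for y in range(286,298)])
q=proj(np.array([[a*.035,0,z] for a in(-1,1) for z in(0,.011)])@R.from_euler("z",p[2]).as_matrix().T+[p[0],p[1],.003],K,E);print(q.round(1))
print(rel([p[0],p[1],.0295],down(p[2]+np.pi)))
E
```

```text
[ 0.52467149 -0.10517471  0.09872102] [ 2.85462365e-01  9.58386584e-01  2.49478463e-04 -2.51627445e-03]
[ 0.5292 -0.1073 -0.5816] -33.32440506805204 0.33456232224524307
[ 0.529  -0.1069 -0.5869] -33.62930249698257 0.3351191284740145
[(np.uint8(162), np.uint8(181), np.uint8(172)), (np.uint8(149), np.uint8(165), np.uint8(157)), (np.uint8(117), np.uint8(125), np.uint8(118)), (np.uint8(99), np.uint8(98), np.uint8(91)), (np.uint8(138), np.uint8(133), np.uint8(125)), (np.uint8(186), np.uint8(182), np.uint8(177)), (np.uint8(203), np.uint8(201), np.uint8(202)), (np.uint8(206), np.uint8(205), np.uint8(209)), (np.uint8(206), np.uint8(205), np.uint8(210)), (np.uint8(205), np.uint8(205), np.uint8(209))] [(np.uint8(34), np.uint8(66), np.uint8(162)), (np.uint8(32), np.uint8(63), np.uint8(160)), (np.uint8(63), np.uint8(81), np.uint8(164)), (np.uint8(131), np.uint8(137), np.uint8(176)), (np.uint8(177), np.uint8(181), np.uint8(184)), (np.uint8(164), np.uint8(176), np.uint8(167)), (np.uint8(151), np.uint8(169), np.uint8(160)), (np.uint8(149), np.uint8(169), np.uint8(161)), (np.uint8(148), np.uint8(169), np.uint8(160)), (np.uint8(148), np.uint8(168), np.uint8(160)), (np.uint8(149), np.uint8(169), np.uint8(160)), (np.uint8(149), np.uint8(169), np.uint8(160))]
[[326.3 210.8]
 [326.3 213.7]
 [325.5 288.9]
 [325.5 294.5]]
(array([-4.9,  1. , 69.2]), array([-0.1, -0.3,  0.5]))
```

```bash

python3 -m crank '[-1,0.5,30,0,-0.3,0.3,0, -2,1,60,0,-0.3,0.3,0, -2,1,69,0,-0.3,0.3,0, -2,1,69,0,-0.3,0.3,0, -2,1,69,0,-0.3,0.3,0]' 30
python3 -m crank '[0,0,0,0,0,0,150, 0,0,0,0,0,0,200, 0,0,0,0,0,0,230, 0,0,0,0,0,0,230, 0,0,0,0,0,0,230]' 40
```

```text
time: 3.68
position: [0.5295, -0.107, 0.0329]
tool_rot: [0.288, 0.958, -0.001, 0.004]
ft_force: [0.3, 0.1, 1.0]
grip_width: 0.0874
grip_force: 0.0
time: 4.1
position: [0.5285, -0.1061, 0.0319]
tool_rot: [0.288, 0.958, -0.001, 0.003]
ft_force: [-0.4, -0.4, 0.1]
grip_width: 0.0615
grip_force: 0.0
```

```bash

python3 - <<'E'
from h import *
o=robot.get_obs();print(o["position"],o["grip_width"],o["joint_velocities"].round(3),rel([.5262,-.1054,.0295],down(np.radians(-33.4)+np.pi)))
E
```

```text
[ 0.52849089 -0.10613582  0.0319091 ] 0.06149336176955993 [-0.     0.007  0.003 -0.001 -0.    -0.   ] (array([ 2.3, -0.6,  2.4]), array([ 0. ,  0.4, -0. ]))
```

```bash

python3 -m crank '[2.3,-0.6,2,0,0.4,0,100, 2.3,-0.6,2.3,0,0.4,0,100, 2.3,-0.6,2.3,0,0.4,0,120, 2.3,-0.6,2.3,0,0.4,0,220, 2.3,-0.6,2.3,0,0.4,0,240]' 40
python3 -m crank '[0,0,0,0,0,0,240, 0,0,0,0,0,0,240, 0,0,0,0,0,0,240, 0,0,0,0,0,0,240, 0,0,0,0,0,0,240]' 40
```

```text
time: 4.52
position: [0.5259, -0.1052, 0.0288]
tool_rot: [0.287, 0.958, 0.0, -0.001]
ft_force: [-0.1, 0.3, -0.3]
grip_width: 0.0405
grip_force: 0.0
time: 4.93
position: [0.5259, -0.1053, 0.0289]
tool_rot: [0.287, 0.958, 0.0, -0.001]
ft_force: [-0.9, -0.2, -0.6]
grip_width: 0.0094
grip_force: 0.0
```

```bash

python3 - <<'E'
from h import *
im,K,E=cam("wrist");cv2.imwrite("pics/w3.png",im[120:420,150:500,::-1]);o=robot.get_obs();print(o["grip_width"],o["grip_force"],o["position"])
print(proj([.5262,-.1054,.014],K,E))
E
```

```text
0.007932208609989324 0.0 [ 0.52594577 -0.10525931  0.02895223]
[[324.56092004 281.32666082]]
```

View pics/w3.png

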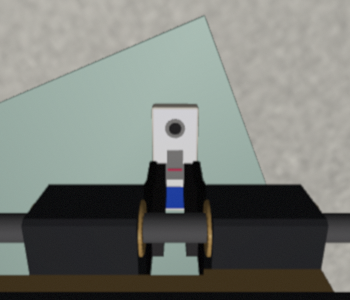

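The fingers have closed above the cartridge without touching it. They evidently end well short of the stated 25 mm. I'll open and step down, watching the force.

```bash

python3 -m crank '[0,0,-2,0,0,0,0, 0,0,-2,0,0,0,0, 0,0,-2,0,0,0,0, 0,0,-2,0,0,0,60, 0,0,-2,0,0,0,80]' 40
python3 -m crank '[0,0,2,0,0,0,80, 0,0,4,0,0,0,80, 0,0,6,0,0,0,80, 0,0,7,0,0,0,80, 0,0,7,0,0,0,80]' 40
python3 -m crank '[0,0,1,0,0,0,80, 0,0,2,0,0,0,80, 0,0,3,0,0,0,80, 0,0,3,0,0,0,80, 0,0,3,0,0,0,80]' 40
python3 - <<'E'
from rig import robot
import rig
print(robot.nose_length,robot.get_obs()["ft_force"],[a for a in dir(robot) if a[0]!='_'])
E
```

```text
time: 5.4
position: [0.5259, -0.1053, 0.031]
tool_rot: [0.288, 0.958, 0.0, -0.001]
ft_force: [-0.1, 0.6, 0.3]
grip_width: 0.0332
grip_force: 0.0
time: 5.82
position: [0.5257, -0.1052, 0.0235]
tool_rot: [0.288, 0.958, 0.0, -0.001]
ft_force: [1.0, 0.7, -0.3]
grip_width: 0.0584
grip_force: 0.0
time: 6.23
position: [0.5259, -0.1052, 0.0209]
tool_rot: [0.287, 0.958, 0.0, -0.001]
ft_force: [0.2, 0.4, 1.2]
grip_width: 0.0596
grip_force: 0.0
0.025 [0.17935962 0.4063212  1.20633552] ['Unreachable', 'camera', 'get_obs', 'hand_in', 'nose_length']
```

```bash

for i in 1 2; do python3 -m crank '[0,0,1,0,0,0,80, 0,0,2,0,0,0,80, 0,0,2,0,0,0,80, 0,0,2,0,0,0,80, 0,0,2,0,0,0,80]' 40 | egrep "pos|ft"; done
```

```text
position: [0.5259, -0.1053, 0.0189]
ft_force: [-0.3, 0.2, -0.3]
position: [0.5259, -0.1052, 0.0169]
ft_force: [-0.5, 0.7, -0.3]
```

```bash

python3 -m crank '[0,0,0,0,0,0,240, 0,0,0,0,0,0,240, 0,0,0,0,0,0,240, 0,0,0,0,0,0,240, 0,0,0,0,0,0,240]' 40
python3 -m crank '[0,0,0,0,0,0,240, 0,0,0,0,0,0,240, 0,0,0,0,0,0,240, 0,0,0,0,0,0,240, 0,0,0,0,0,0,240]' 40
```

```text
time: 7.48
position: [0.5259, -0.1053, 0.017]
tool_rot: [0.287, 0.958, 0.0, -0.001]
ft_force: [0.6, -0.2, -0.9]
grip_width: 0.0338
grip_force: 0.0
time: 7.9
position: [0.5259, -0.1053, 0.0169]
tool_rot: [0.287, 0.958, 0.0, -0.001]
ft_force: [-0.7, 0.2, 0.2]
grip_width: 0.0069
grip_force: 0.0
```

```bash

python3 - <<'E'
from h import *
im,K,E=cam("wrist");a=im[180:400,200:450,::-1]
t,K2,E2=cam("top"); b=cv2.resize(t[200:300,310:440,::-1],None,fx=3,fy=3)
s,_,_=cam("scene"); c=cv2.resize(s[250:350,200:330,::-1],None,fx=3,fy=3)
a=cv2.resize(a,(390,300)); cv2.imwrite("pics/m4.png",np.vstack([np.hstack([a,c])]))
E
```

```text
(no output)
```

View pics/m4.png

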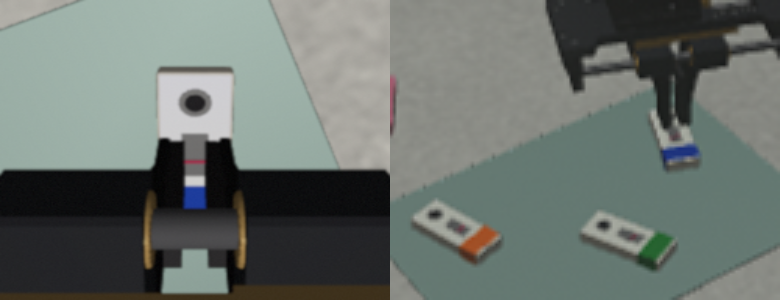

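```bash

python3 -m crank '[0,0,-2,0,0,0,100, 0,0,-2,0,0,0,100, 0,0,-2,0,0,0,100, 0,0,-2,0,0,0,100, 0,0,-2,0,0,0,100]' 40 | egrep "pos|ft|wid"
python3 -m crank '[0,0,0,0,0,0,100, 0,0,2,0,0,0,100, 0,0,4,0,0,0,100, 0,0,5,0,0,0,100, 0,0,5,0,0,0,100]' 40| egrep "pos|ft|wid"
for i in 1 2; do python3 -m crank '[0,0,1,0,0,0,100, 0,0,2,0,0,0,100, 0,0,3,0,0,0,100, 0,0,3,0,0,0,100, 0,0,3,0,0,0,100]' 40 | egrep "pos|ft|wid"; done
```

```text
position: [0.5259, -0.1053, 0.019]
ft_force: [0.7, -0.8, -0.3]
grip_width: 0.0311
position: [0.5256, -0.1052, 0.0135]
ft_force: [0.0, 0.0, 0.1]
grip_width: 0.0523
position: [0.5259, -0.1053, 0.0109]
ft_force: [-0.2, -0.1, -0.8]
grip_width: 0.0528
position: [0.5259, -0.1052, 0.0079]
ft_force: [1.0, -0.1, -1.0]
grip_width: 0.0528
```

```bash

python3 -m crank '[0,0,1,0,0,0,100, 0,0,2,0,0,0,100, 0,0,2,0,0,0,100, 0,0,2,0,0,0,100, 0,0,2,0,0,0,100]' 40 | egrep "pos|ft|wid"
python3 -m crank '[0,0,1,0,0,0,100, 0,0,2,0,0,0,100, 0,0,2,0,0,0,100, 0,0,2,0,0,0,100, 0,0,2,0,0,0,100]' 40 | egrep "pos|ft|wid"
python3 - <<'E'
from h import *
s,_,_=cam("scene"); c=cv2.resize(s[260:330,250:350,::-1],None,fx=5,fy=5)
cv2.imwrite("pics/m5.png",c)
E
```

```text
position: [0.5259, -0.1053, 0.006]
ft_force: [0.8, 0.3, -0.4]
grip_width: 0.0526
position: [0.5259, -0.1052, 0.0039]
ft_force: [-0.1, 0.8, -0.2]
grip_width: 0.0529
```

View pics/m5.png

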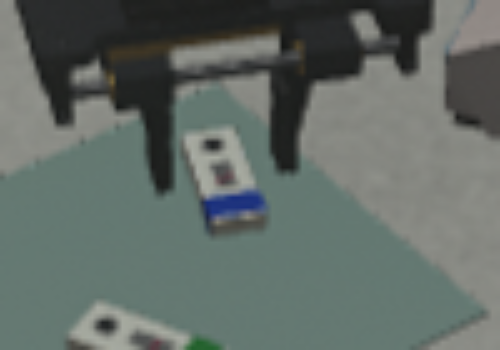

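```bash

python3 - <<'E'
from h import *
_,K,E=cam("scene")
for z in(.003,.008,.013,.018,.023):
    print(z,[proj([.526+s*.031*.55,-.105+s*.031*.835,z],K,E)[0].round(1) for s in(-1,1)])
print("cart corners",proj([.526+.035*.835,-.105-.035*.55,.014],K,E), proj([.526-.035*.835,-.105+.035*.55,.014],K,E))
E
```

```text
0.003 [array([281.7, 298.3]), array([306.1, 294.5])]
0.008 [array([281.7, 296.8]), array([306.1, 292.9])]
0.013 [array([281.6, 295.2]), array([306.1, 291.4])]
0.018 [array([281.6, 293.6]), array([306.1, 289.8])]
0.023 [array([281.6, 292. ]), array([306.1, 288.2])]
cart corners [[297.25667426 301.77830249]] [[290.70838947 284.44277032]]
```

The scene projection puts the fingertips near the mat (z≈3 mm), so they end about at the TCP. Now I'll grip.

```bash

python3 -m crank '[0,0,0,0,0,0,240, 0,0,0,0,0,0,240, 0,0,0,0,0,0,240, 0,0,0,0,0,0,240, 0,0,0,0,0,0,240]' 40
python3 -m crank '[0,0,0,0,0,0,240, 0,0,0,0,0,0,240, 0,0,-1,0,0,0,240, 0,0,-2,0,0,0,240, 0,0,-2,0,0,0,240]' 40
```

```text
time: 11.07
position: [0.5259, -0.1052, 0.004]
tool_rot: [0.287, 0.958, 0.0, -0.001]
ft_force: [-0.1, -0.1, 0.1]
grip_width: 0.0277
grip_force: 0.0
time: 11.48
position: [0.526, -0.1053, 0.0062]
tool_rot: [0.287, 0.958, 0.0, -0.001]
ft_force: [0.1, 1.0, 0.1]
grip_width: 0.0056
grip_force: 0.0
```

View again.

```bash

python3 - <<'E'
from h import *
o=robot.get_obs();print(o["grip_width"],o["grip_force"],o["ft_force"],o["position"])
im,K,E=cam("wrist");a=cv2.resize(im[180:400,200:450,::-1],(390,343))
s,K2,E2=cam("scene"); c=cv2.resize(s[250:338,240:340,::-1],(390,343))
t,K3,E3=cam("top");np.savez("s6.npz",im=im,K=K,E=E,s=s,K2=K2,E2=E2,t=t)
cv2.imwrite("pics/m6.png",np.hstack([a,c]))
E
```

```text
0.0056402871487064715 0.0 [0.13075749 1.01160826 0.09915289] [ 0.52603403 -0.10530287  0.00616694]
```

View pics/m6.png

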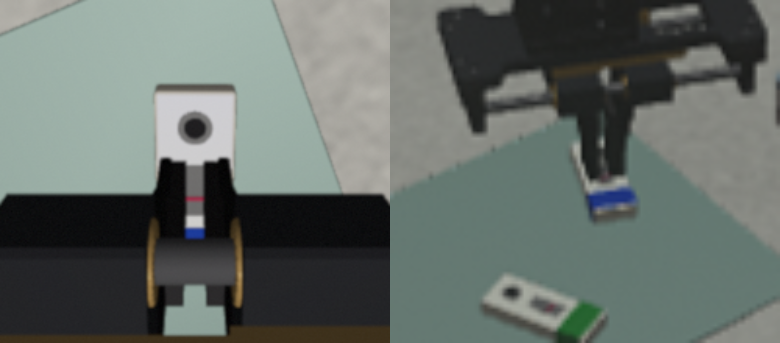

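The fingertips still hover at the cartridge's top face. The wrist geometry gives tips about 9–10 mm behind the reported TCP, not 25 mm ahead. I'll open, then descend to about TCP z = -5 mm in small steps, checking force.

```bash

python3 -m crank '[0,0,0,0,0,0,100, 0,0,0,0,0,0,100, 0,0,0,0,0,0,100, 0,0,0,0,0,0,100, 0,0,0,0,0,0,100]' 40 | egrep "pos|ft|wid"
python3 -m crank '[0,0,0,0,0,0,100, 0,0,2,0,0,0,100, 0,0,4,0,0,0,100, 0,0,6,0,0,0,100, 0,0,6,0,0,0,100]' 40| egrep "pos|ft|wid"
for i in 1 2; do python3 -m crank '[0,0,1,0,0,0,100, 0,0,2,0,0,0,100, 0,0,2.5,0,0,0,100, 0,0,2.5,0,0,0,100, 0,0,2.5,0,0,0,100]' 40 | egrep "pos|ft|wid"; done
```

```text
position: [0.5259, -0.1052, 0.0059]
ft_force: [0.5, -0.3, 0.4]
grip_width: 0.0308
position: [0.5256, -0.1051, -0.0005]
ft_force: [-0.5, -0.8, 0.0]
grip_width: 0.0519
position: [0.5259, -0.1052, -0.0026]
ft_force: [0.1, -0.3, 0.6]
grip_width: 0.0527
position: [0.5259, -0.1052, -0.0051]
ft_force: [-0.2, 0.6, 0.7]
grip_width: 0.0529
```

```bash

python3 -m crank '[0,0,0,0,0,0,240, 0,0,0,0,0,0,240, 0,0,0,0,0,0,240, 0,0,0,0,0,0,240, 0,0,0,0,0,0,240]' 40| egrep "pos|ft|wid|grip"
python3 -m crank '[0,0,0,0,0,0,240, 0,0,0,0,0,0,240, 0,0,0,0,0,0,240, 0,0,0,0,0,0,240, 0,0,0,0,0,0,240]' 40| egrep "pos|ft|wid|grip"
```

```text
position: [0.5259, -0.1053, -0.005]
ft_force: [0.1, 0.1, 0.7]
grip_width: 0.0275
grip_force: 37.2
position: [0.5259, -0.1052, -0.005]
ft_force: [0.1, -0.8, 1.1]
grip_width: 0.0269
grip_force: 40.0
```

Gripped: 26.9 mm at 40 N. Next I'll lift it and move to a viewpoint beside the magazine.

```bash

python3 -m crank '[0,0,-25,0,0,0,240, 0,0,-60,0,0,0,240, 0,0,-95,0,0,0,240, 0,0,-130,0,0,0,240, 0,0,-165,0,0,0,240]' 40| egrep "pos|wid|grip"
python3 - <<'E'
from h import *
print(rel([.647,-.058,.25],down(np.radians(201))))
E
```

```text
position: [0.5255, -0.1051, 0.1613]
grip_width: 0.0273
grip_force: 40.0
(array([-75.2, 106.2, -88.9]), array([  0.1,  -0.1, -54.4]))
```

```bash

python3 -m crank '[-15,21,-18,0,0,-7,240, -30,42,-36,0,0,-14,240, -45,63,-54,0,0,-21,240, -60,84,-72,0,0,-28,240, -75,106,-89,0,0,-34,240]' | egrep "pos|wid|grip"
python3 -m crank '[0,0,0,0,0,-7,240, 0,0,0,0,0,-14,240, 0,0,0,0,0,-20.4,240, 0,0,0,0,0,-20.4,240, 0,0,0,0,0,-20.4,240]' | egrep "pos|wid|grip"
python3 - <<'E'
from h import *
im,K,E=cam("wrist");np.savez("w7.npz",im=im,K=K,E=E);cv2.imwrite("pics/w7.png",cv2.resize(im[0:400,200:640,::-1],None,fx=1.5,fy=1.5,interpolation=2))
E
```

```text
position: [0.6478, -0.0578, 0.25]
grip_width: 0.0273
grip_force: 40.0
position: [0.6468, -0.0582, 0.2484]
grip_width: 0.0275
grip_force: 40.0
```

View pics/w7.png

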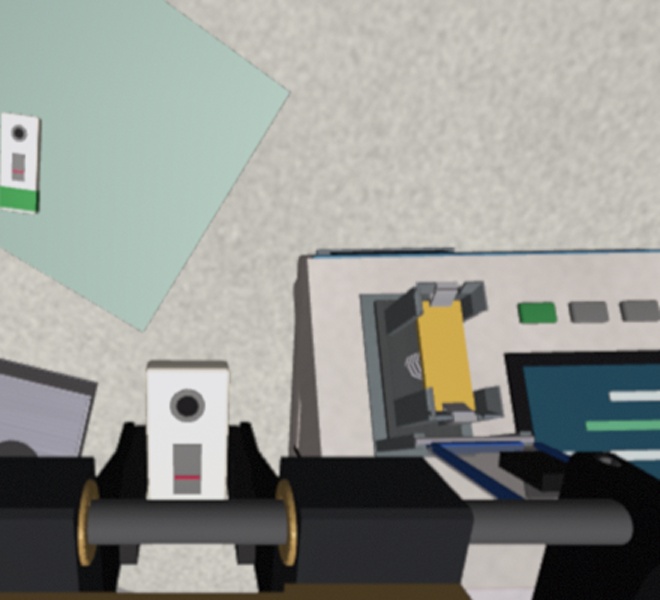

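The wrist view shows the magazine with its yellow follower. Crop corners are (418,303), (462,300), (475,405) and (433,412). The catches are at (445,293) and (460,410), and the console front corner at (307,257). I'll extract the edges numerically.

```bash
python3 - <<'E'
from h import *
d=np.load("w7.npz");im,K,E=d["im"],d["K"],d["E"]
bl,m=blob(im,15,32,smin=100,vmin=80,box=(460,180,540,300));print(bl)
cs,_=cv2.findContours(m,0,2);c=max(cs,key=cv2.contourArea);print(cv2.approxPolyDP(c,1.2,True).reshape(-1,2).tolist(),cv2.minAreaRect(c))
# silver/grey profile along mag axis; console edges
g=cv2.cvtColor(im,cv2.COLOR_RGB2GRAY).astype(int)
for x in(420,440,520,560,600): print(x,g[160:180,x].tolist())
for y in(190,210,240): print(y,g[y,392:425].tolist())
# profile across yellow centre
print(im[232,455:535].tolist())
E
```

```text
[(array([496.2, 236.4]), np.int32(2044))]
[[483, 200], [482, 209], [477, 214], [480, 241], [482, 246], [482, 257], [487, 257], [489, 259], [490, 273], [494, 274], [494, 270], [496, 268], [509, 268], [516, 273], [516, 265], [513, 258], [508, 222], [507, 201], [503, 200], [499, 205], [487, 205]] ((495.63751220703125, 237.0421142578125), (76.87808227539062, 32.55808639526367), 82.01067352294922)
420 [193, 193, 192, 196, 196, 180, 137, 100, 65, 57, 91, 137, 175, 199, 203, 203, 203, 202, 202, 203]
440 [197, 197, 197, 198, 194, 172, 120, 76, 41, 53, 97, 146, 184, 198, 200, 201, 201, 201, 201, 201]
520 [204, 204, 202, 198, 196, 194, 181, 143, 94, 107, 153, 187, 193, 194, 195, 195, 196, 195, 195, 195]
560 [196, 191, 191, 192, 192, 190, 164, 101, 92, 142, 184, 193, 192, 190, 191, 192, 192, 193, 193, 194]
600 [198, 197, 197, 198, 195, 174, 118, 90, 130, 173, 189, 193, 193, 193, 194, 195, 195, 192, 192, 191]
190 [191, 194, 189, 156, 103, 82, 81, 82, 84, 84, 86, 86, 87, 115, 171, 203, 207, 205, 204, 204, 203, 204, 204, 203, 203, 204, 203, 203, 202, 202, 204, 204, 205]
210 [192, 194, 196, 184, 14
[... 844 characters left out ...]
7], [208, 171, 77], [207, 171, 77], [208, 172, 77], [207, 171, 76], [208, 171, 77], [207, 171, 76], [208, 171, 77], [208, 171, 77], [207, 170, 76], [207, 170, 76], [208, 171, 77], [208, 171, 77], [207, 171, 77], [207, 170, 76], [207, 171, 77], [206, 170, 75], [207, 171, 78], [206, 176, 108], [204, 188, 161], [203, 196, 189], [202, 195, 191], [203, 196, 191], [203, 196, 191], [202, 195, 190], [203, 196, 191], [203, 196, 191], [203, 196, 191], [204, 196, 192], [203, 197, 191], [204, 197, 192], [202, 195, 189], [203, 196, 191], [203, 196, 192], [203, 195, 192], [204, 197, 192], [204, 197, 192], [204, 197, 192], [205, 198, 193], [204, 197, 192], [204, 197, 193], [202, 196, 191], [202, 195, 190]]
```

```bash
cat >> h.py <<'E'
RM=R.from_euler("y",-30,degrees=True).as_matrix() # mag in reader: x up slope
def magpose(p):
    A=R.from_euler("z",p[2]).as_matrix(); return A@RM, A@np.array([-.079,-.070,.127])+[p[0],p[1],0]
E
python3 - <<'E'
from h import *
from scipy.optimize import least_squares
d=np.load("w7.npz");K,E=d["K"],d["E"]
def onrow(a,b,row):  # x where projected line crosses row
    q=proj(np.array([a,b]),K,E); return q[0,0]+(row-q[0,1])*(q[1,0]-q[0,0])/(q[1,1]-q[0,1])
def oncol(a,b,col):
    q=proj(np.array([a,b]),K,E); return q[0,1]+(col-q[0,0])*(q[1,1]-q[0,1])/(q[1,0]-q[0,0])
def res(p):
    M,o=magpose(p); A=R.from_euler("z",p[2]).as_matrix(); rd=lambda v:A@np.array(v)+[p[0],p[1],0]; mg=lambda v:M@np.array(v)+o
    r=[*(proj(mg([-.031,0,.001]),K,E)[0]-[493,204.5]),*(proj(mg([.031,0,.001]),K,E)[0]-[502.5,268.5])]
    r+=[(onrow(mg([-.03,y,-.0015]),mg([.03,y,-.0015]),232)) for y in(0,)]; r[-1]-=495.6
    c=np.cos(np.pi/6)
    e=[onrow(rd([-.13,-.14,.045]),rd([-.13+.2*c,-.14,.145]),y)-x for y,x in((190,405.6),(210,406.8),(240,409.1))]
    f=[oncol(rd([-.13,-.14,.045]),rd([-.13,.14,.045]),x)-y for x,y in((420,171),(440,171),(520,169.7),(560,169),(600,168.5))]
    return np.array(r+[.5*v for v in e+f])
s=least_squares(res,[.637,.185,np.radians(21)],x_scale=[.01,.01,.01])
print(s.x,np.degrees(s.x[2]),res(s.x).round(1))
r5=lambda p:res(p)[:5]
s2=least_squares(r5,s.x,x_scale=[.01,.01,.01]);print("mag only",s2.x,np.degrees(s2.x[2]),res(s2.x).round(1))
for q in(s.x,s2.x): M,o=magpose(q);print(o)
E
```

```text
[0.63953607 0.1878486  0.38406528] 22.0053193826001 [ 0.3 -0.8 -0.4  0.4  0.1 -0.1  0.   0.   0.6  0.3  0.1  0.1 -0.1]
mag only [0.63842666 0.18858549 0.39760991] 22.78136952960031 [-0.  -0.6 -0.   0.6  0.  -0.4 -0.1  0.1  1.   0.6 -0.1 -0.5 -1. ]
[0.59251978 0.09334744 0.127     ]
[0.59269462 0.09345621 0.127     ]
```

```bash
python3 - <<'E'
from h import *
d=np.load("w7.npz");im,K,E=d["im"],d["K"],d["E"]
m=robot.camera("wrist")["mount"];Mi=np.linalg.inv(m)
P=lambda v:(lambda c:(K@c)[:2]/c[2])((Mi@np.r_[v,1])[:3])
for v in([.035,0,-.019],[.035,0,-.008],[.035,.014,-.019],[.035,-.014,-.019],[.022,0,-.019]):print(v,P(v).round(1),(E[:3,:3]@(0*Mi[:3,3])).sum())
g=cv2.cvtColor(im,cv2.COLOR_RGB2GRAY).astype(int);print(g[236:254,310].tolist(),g[236:254,340].tolist(),g[255,290:360].tolist())
h=g[250:300,300:350]; 
w=g[258:284,312:338]; ys,xs=np.where(w<110);print("well",xs.mean()+312,ys.mean()+258,len(xs))
# mag approach: cart origin in tool=(0,0,-.008); waypoints
M,o=magpose([.6395,.1878,np.radians(22.1)]);T=np.column_stack([-M[:,0],M[:,1],-M[:,2]])
print(np.linalg.det(T))
np.savez("mag.npz",M=M,o=o,T=T)
for z in(.06,.009,-.0135):
    p=o+M@[0,0,z]+T@[0,0,.008];print(z,p.round(4),rel(p,T))
E
```

```text
[0.035, 0, -0.019] [323.8 243.9] 0.0
[0.035, 0, -0.008] [323.8 237.3] 0.0
[0.035, 0.014, -0.019] [352.5 243.9] 0.0
[0.035, -0.014, -0.019] [295.1 243.9] 0.0
[0.022, 0, -0.019] [323.8 268.6] 0.0
[197, 198, 195, 173, 124, 97, 96, 99, 112, 153, 196, 218, 226, 228, 229, 229, 229, 229] [185, 182, 180, 169, 134, 103, 97, 100, 110, 149, 194, 218, 225, 228, 229, 229, 229, 229] [185, 187, 190, 191, 191, 192, 189, 190, 214, 225, 229, 229, 229, 229, 229, 229, 229, 229, 229, 229, 229, 229, 229, 229, 229, 229, 229, 229, 229, 229, 229, 229, 229, 229, 229, 229, 229, 229, 229, 229, 228, 229, 229, 229, 228, 229, 229, 229, 228, 229, 229, 229, 229, 229, 229, 229, 229, 228, 229, 229, 226, 216, 196, 180, 187, 191, 193, 199, 202, 202]
well 324.46875 270.4114583333333 192
0.9999999999999999
0.06 [0.5686 0.0834 0.172 ] (array([ 22.7, 160.2,  76.9]), array([ -0.2, -30.1,  -1.3]))
0.009 [0.5922 0.093  0.1279] (array([ -2.9, 160.7, 121. ]), array([ -0.2, -30.1,  -1.3]))
-0.0135 [0.6026 0.0973 0.1084] (array([-14.2, 160.9, 140.5]), array([ -0.2, -30.1,  -1.3]))
```

```bash
python3 - <<'E'
from h import *
d=np.load("s6.npz");im,K,E=d["im"],d["K"],d["E"]
g=cv2.cvtColor(im,cv2.COLOR_RGB2GRAY).astype(int)
A=R.from_euler("z",np.radians(-33.4)).as_matrix()
q=lambda v:proj(A@np.array(v)+[.5262,-.1054,.003],K,E)[0].round(1)
print(q([-.035,0,.011]),q([-.035,0,0]),q([-.022,0,.011]),q([-.028,.014,.011]),q([-.028,-.014,.011]))
print(g[225:250,312].tolist());y=int(q([-.028,0,.011])[1]);print(y,g[y,292:356].tolist())
w=g[250:274,312:338]; ys,xs=np.where(w<110);print("well",xs.mean()+312,ys.mean()+250,len(xs))
E
```

```text
[324.5 237.8] [324.5 231.9] [324.5 261.1] [351.1 250.5] [297.9 250.5]
[174, 173, 174, 173, 174, 174, 175, 172, 149, 101, 82, 85, 97, 133, 174, 193, 203, 206, 207, 206, 206, 205, 206, 206, 206]
250 [172, 173, 173, 172, 171, 172, 171, 177, 191, 203, 205, 206, 206, 205, 206, 207, 205, 205, 205, 205, 206, 206, 205, 206, 206, 206, 207, 206, 204, 205, 203, 201, 193, 194, 202, 204, 204, 206, 206, 206, 206, 206, 205, 206, 206, 205, 207, 206, 206, 206, 207, 206, 205, 206, 206, 206, 203, 195, 171, 148, 163, 171, 172, 170]
well 324.51741293532336 262.11442786069654 201
```

```bash

python3 -m crank '[7,0,8,0,-6,0,240, 14,0,16,0,-12,0,240, 22,0,26,0,-18,0,240, 30,0,36,0,-24,-0.6,240, 37,0,46,0,-30,-1.2,240]' | egrep "pos|wid|grip"
python3 -m crank '[0,30,0,0,0,0,240, 0,65,0,0,0,0,240, 0,100,0,0,0,0,240, 0,135,0,0,0,0,240, 0,158,0,0,0,0,240]' | egrep "pos|wid|grip|ft"
cat > go.py <<'E'
from h import *
import sys
d=np.load("mag.npz");M,o,T=d["M"],d["o"],d["T"]
x,y,z=[float(a)/1e3 for a in sys.argv[1:4]]   # mag coords of cart origin held 8 mm behind TCP
ob=robot.get_obs();print("now cart at",((M.T@(ob["position"]-T@[0,0,.008]-o))*1e3).round(1),"f_mag",(M.T@ob["ft_force"]).round(1))
print(rel(o+M@[x,y,z]+T@[0,0,.008],T))
E
python3 -m crank '[0,0,0,0,0,0,240, 0,0,0,0,0,0,240, 0,0,0,0,0,0,240, 0,0,0,0,0,0,240, 0,0,0,0,0,0,240]'|grep pos
python3 go.py -0.7 0 25
```

```text
position: [0.6174, -0.0665, 0.2103]
grip_width: 0.0272
grip_force: 40.2
position: [0.5592, 0.0836, 0.2101]
ft_force: [-0.7, 0.2, -0.6]
grip_width: 0.0273
grip_force: 40.0
position: [0.5627, 0.0799, 0.2107]
now cart at [13.5 -1.1 96.8] f_mag [ 0.2  0.2 -0.8]
(array([12.6,  1.7, 72.1]), array([-0.6, -1.2, -0.5]))
```

```bash

python3 -m crank '[6,1,10,-0.3,-0.6,-0.3,240, 13.5,1.5,30,-0.5,-1.2,-0.5,240, 13.5,1.5,55,-0.5,-1.2,-0.5,240, 13.5,1.5,70,-0.5,-1.2,-0.5,240, 13.5,1.5,70,-0.5,-1.2,-0.5,240]' | egrep "ft"
python3 -m crank '[0,0,0,0,0,0,240, 0,0,0,0,0,0,240, 0,0,0,0,0,0,240, 0,0,0,0,0,0,240, 0,0,0,0,0,0,240]'|grep tim
python3 go.py -0.7 0 8
```

```text
ft_force: [0.4, 0.7, -0.1]
time: 17.57
now cart at [ 4.7  2.7 30.8] f_mag [-1.2  0.4 -0.3]
(array([ 5.1, -2.6, 22.9]), array([-0.3, -0.7, -0.1]))
```

```bash

python3 -m crank '[2,-1,0,-0.3,-0.7,0,240, 5,-2.6,0,-0.3,-0.7,0,240, 5,-2.6,3,-0.3,-0.7,0,240, 5,-2.6,5,-0.3,-0.7,0,240, 5,-2.6,5,-0.3,-0.7,0,240]' | egrep "ft"
python3 go.py -0.7 0 8
python3 -m crank '[0,0,0,0,0,0,240, 0,0,0,0,0,0,240, 0,0,0,0,0,0,240, 0,0,0,0,0,0,240, 0,0,0,0,0,0,240]'|grep tim
python3 go.py -0.7 0 8
```

```text
ft_force: [-0.7, -1.2, 0.2]
now cart at [ 5.5  1.7 27.5] f_mag [-0.9 -0.8  0.7]
(array([ 6. , -1.7, 19.6]), array([-0.1, -0.8, -0.3]))
time: 18.4
now cart at [ 5.5  1.7 27.9] f_mag [-1.   0.2  0.2]
(array([ 5.9, -1.7, 20. ]), array([-0.1, -0.8, -0.3]))
```

```bash
python3 -c "
from rig import robot
o=robot.get_obs();print(o['q'].round(3),o['position'],o['tool_rot'])"; grep -n . h.py | tail -3
```

```text
[-0.172  0.475  1.973  0.822  0.359 -2.854] [0.58721903 0.09288742 0.14696625] [-0.18317219  0.95022286  0.04809415  0.24740941]
43:RM=R.from_euler("y",-30,degrees=True).as_matrix() # mag in reader: x up slope
44:def magpose(p):
45:    A=R.from_euler("z",p[2]).as_matrix(); return A@RM, A@np.array([-.079,-.070,.127])+[p[0],p[1],0]
```

Joint 6 is at its -2.85 limit here. I'll build a small kinematic model to see which reachable orientation works.

```bash
cat > ik.py <<'E'
from h import *
from scipy.optimize import least_squares
d=np.load("mag.npz");M,o,T=d["M"],d["o"],d["T"]
o1=robot.get_obs()
S=[(np.array([-1.40751595,.528486763,1.43388527,1.096e-5,1.18137942,-.178500716]),np.array([.20938634,-.58809435,.21096441]),np.array([.985433492,.170057836,1.328e-5,-.00107932917])),
   (np.array([-.172,.475,1.973,.822,.359,-2.854]),np.array([.58721903,.09288742,.14696625]),np.array([-.18317219,.95022286,.04809415,.24740941]))]
def fk(q,k):
    h,a2,a3,lat,L,c=k
    A=R.from_euler("z",q[0]); B=A*R.from_euler("y",q[1]); C=B*R.from_euler("y",q[2]); W=C*R.from_euler("ZYZ",[q[3],q[4],c-q[5]*0+q[5]])
    return A.apply([0,lat,h])+B.apply([0,0,a2])+C.apply([0,0,a3])+W.apply([0,0,L]),W
def res(k): 
    r=[]
    for q,p,t in S:
        P,W=fk(q,k); r+=list(P-p)+list(.3*(W.inv()*R.from_quat(t)).as_rotvec())
    return r
k=least_squares(res,[.2,.4,.4,.11,.2,np.pi/2]).x
if __name__=="__main__":
    print(k.round(4),np.round(res(k),4))
    def ik(p,Rm,q0):
        f=lambda q:np.r_[fk(q,k)[0]-p,.3*(fk(q,k)[1].inv()*R.from_matrix(Rm)).as_rotvec()]
        s=least_squares(f,q0);return s.x.round(3),s.cost
    for z in(.03,.008,-.0135):
        p=o+M@[-.0007,0,z]+T@[0,0,.008]
        for az in(0,2): print(z,az,*ik(p,T@R.from_euler("z",az,degrees=True).as_matrix(),S[1][0]))
        print("flip",*ik(p,T@R.from_euler("z",180,degrees=True).as_matrix(),S[1][0]+[0,0,0,0,0,np.pi]))
E
python3 ik.py
```

```text
[-0.0314  0.6519  0.2995  0.1256  0.2015  1.5708] [ 0.0129  0.0115  0.0048 -0.     -0.     -0.      0.0078 -0.0162 -0.0048
  0.0002  0.0001  0.    ]
0.03 0 [-0.155  0.457  2.009  0.891  0.337 -2.913] 9.111304054932418e-25
0.03 2 [-0.155  0.457  2.009  0.891  0.337 -2.878] 1.256156306999555e-25
flip [-0.155  0.457  2.009  0.891  0.337  0.229] 9.339379007013294e-25
0.008 0 [-0.143  0.493  2.016  0.995  0.305 -3.013] 8.424229294620281e-17
0.008 2 [-0.143  0.493  2.016  0.995  0.305 -2.978] 6.771013040457022e-17
flip [-0.143  0.493  2.016  0.995  0.305  0.129] 8.425246882834656e-17
-0.0135 0 [-0.132  0.53   2.02   1.112  0.28  -3.125] 3.792907879060556e-24
-0.0135 2 [-0.132  0.53   2.02   1.112  0.28  -3.09 ] 3.1939485926893818e-24
flip [-0.132  0.53   2.02   1.112  0.28   0.017] 3.813590288724014e-24
```

```bash

python3 -m crank '[0,0,-20,0,0,0,240, 0,0,-50,0,0,0,240, 0,-5,-80,0,0,0,240, 0,-40,-85,0,0,0,240, 0,-80,-85,0,0,0,240]' | egrep "pos|grip|ft"
python3 - <<'E'
from ik import *
print(o1["q"].round(2),rel([.5262,-.1054,.05],down(np.radians(146.6))),rel([.5262,-.1054,.05],down(np.radians(201))))
im,K,E=cam("scene")
b,m=blob(im,100,130,smin=100,vmin=40,box=(365,165,400,235));print(b)
cs,_=cv2.findContours(m,0,2);print([cv2.boundingRect(c) for c in cs])
for th in(1.75,1.8,1.85,1.9,1.95):
    mg=lambda v:o+M@np.array(v)
    print(th,proj([mg([.054-r*np.cos(th)+.003*np.sin(th),y,.017+r*np.sin(th)+.003*np.cos(th)]) for r in(.104,.118) for y in(-.016,.016)],K,E).round(0).tolist())
E
```

```text
position: [0.5774, 0.0044, 0.2235]
ft_force: [1.0, -0.3, -0.1]
grip_width: 0.0276
grip_force: 40.0
[-0.38  0.32  1.92  0.63  0.61 -2.81] (array([162.3, -82.3, 107.9]), array([14.1, 27. , 54.2])) (array([162.3, -82.3, 107.9]), array([ 0.2, 29.3,  1.1]))
[(array([395. , 219.7]), np.int32(79)), (array([386.1, 223.8]), np.int32(41)), (array([379. , 205.5]), np.int32(40))]
[(383, 216, 7, 14), (390, 212, 10, 16), (399, 210, 1, 1), (377, 189, 4, 35), (380, 177, 4, 9), (365, 165, 7, 5)]
1.75 [[372.0, 186.0], [375.0, 180.0], [370.0, 181.0], [374.0, 175.0]]
1.8 [[374.0, 186.0], [377.0, 180.0], [373.0, 181.0], [376.0, 175.0]]
1.85 [[376.0, 186.0], [379.0, 180.0], [375.0, 180.0], [378.0, 175.0]]
1.9 [[378.0, 186.0], [382.0, 180.0], [378.0, 180.0], [381.0, 175.0]]
1.95 [[380.0, 186.0], [384.0, 180.0], [380.0, 181.0], [383.0, 175.0]]
```

```bash

python3 -m crank '[10,-20,0,0,6,0,240, 25,-40,0,0,12,0,240, 40,-60,0,0,18,0,240, 55,-82,0,0,24,0,240, 70,-82,10,0,29.3,1,240]' | egrep "pos|grip|ft"
python3 -m crank '[0,0,0,0,0,7,240, 0,0,0,0,0,14,240, 0,0,0,0,0,21,240, 0,0,0,0,0,28,240, 0,0,0,0,0,35,240]' | egrep "pos"
python3 -m crank '[0,0,0,0,0,7,240, 0,0,0,0,0,14,240, 0,0,0,0,0,20,240, 0,0,0,0,0,20,240, 0,0,0,0,0,20,240]' | egrep "pos"
python3 - <<'E'
from h import *
print(rel([.5259,-.1052,-.004],down(np.radians(146.6))))
E
```

```text
position: [0.5602, -0.0988, 0.1803]
ft_force: [0.8, 0.6, 0.5]
grip_width: 0.0274
grip_force: 40.0
position: [0.5567, -0.0936, 0.1777]
position: [0.5567, -0.0937, 0.1779]
(array([ 18.2, -27. , 182. ]), array([ 0.1, -0.3, -0.6]))
```

```bash

python3 -m crank '[4,-6,35,0,0,0,240, 10,-14,75,0,-0.3,-0.6,240, 18,-27,115,0,-0.3,-0.6,240, 18,-27,150,0,-0.3,-0.6,240, 18,-27,160,0,-0.3,-0.6,240]' | egrep "pos"
python3 -m crank '[0,0,8,0,0,0,240, 0,0,14,0,0,0,240, 0,0,19,0,0,0,240, 0,0,21.5,0,0,0,240, 0,0,21.5,0,0,0,240]' | egrep "pos|ft"
python3 - <<'E'
from h import *
print(rel([.5259,-.1052,-.0045],down(np.radians(146.6))))
E
```

```text
position: [0.5221, -0.1042, 0.0137]
position: [0.5273, -0.1057, -0.0024]
ft_force: [-0.1, 0.5, -0.2]
(array([ 1.4, -0.4,  2.1]), array([ 0.1,  0.1, -0.1]))
```

```bash

python3 -m crank '[0.7,0,1,0,0,0,240, 1.4,-0.4,2,0,0,0,240, 1.4,-0.4,2,0,0,0,240, 1.4,-0.4,2,0,0,0,60, 1.4,-0.4,2,0,0,0,60]' | egrep "pos|ft"
python3 -m crank '[0,0,0,0,0,0,60, 0,0,0,0,0,0,60, 0,0,-12,0,0,0,60, 0,0,-35,0,0,7,60, 0,0,-35,0,0,14,60]' | egrep "pos|wid"
for i in 1 2 3 4; do python3 -m crank '[0,0,0,0,0,7,60, 0,0,0,0,0,14,60, 0,0,0,0,0,21,60, 0,0,0,0,0,28,60, 0,0,0,0,0,35,60]' | egrep "pos"; done
python3 -m crank '[0,0,0,0,0,7,60, 0,0,0,0,0,14,60, 0,0,0,0,0,21,60, 0,0,0,0,0,26,60, 0,0,0,0,0,26,60]' | egrep "pos"
python3 - <<'E'
from h import *
print(rel([.5260,-.1053,-.005],down(np.radians(-33.4))),robot.get_obs()["time"],robot.get_obs()["q"].round(2))
im,K,E=cam("wrist")
A=R.from_euler("z",np.radians(-33.4)).as_matrix();q=lambda v:proj(A@np.array(v)+[.526,-.1053,.003],K,E)[0].round(1)
print(q([.035,0,.011]),q([.035,0,0]),q([.035,.014,.011]),q([.035,-.014,.011]))
b,m=blob(im,100,130,box=(270,180,390,300));print(b);ys,xs=np.where(m);print(ys.min(),ys.max(),xs.min(),xs.max())
E
```

```text
position: [0.525, -0.1051, -0.005]
ft_force: [0.1, -0.0, 0.6]
position: [0.5267, -0.1058, 0.033]
grip_width: 0.0633
position: [0.525, -0.1051, 0.0306]
position: [0.525, -0.1051, 0.0306]
position: [0.525, -0.1051, 0.0306]
position: [0.525, -0.1051, 0.0306]
position: [0.525, -0.1051, 0.0305]
(array([ 0.9, -0.3, 35.5]), array([-0.1, -0. , -0.2])) 23.8667 [-0.41  0.69  1.79  0.    0.65  1.75]
[323.5 222.4] [323.6 218. ] [299.7 222.5] [347.3 222.3]
[(array([324.5, 238.9]), np.int32(1200))]
226 251 301 348
```

```bash

python3 -m crank '[0.4,0,15,0,0,0,60, 0.4,-0.2,30,0,0,0,60, 0.4,-0.2,35.5,0,0,0,60, 0.4,-0.2,35.5,0,0,0,60, 0.4,-0.2,35.5,0,0,0,60]' | egrep "pos|ft"
python3 -m crank '[0,0,0,0,0,0,240, 0,0,0,0,0,0,240, 0,0,0,0,0,0,240, 0,0,0,0,0,0,240, 0,0,0,0,0,0,240]' 40| egrep "pos|wid|grip"
python3 -m crank '[0,0,0,0,0,0,240, 0,0,0,0,0,0,240, 0,0,0,0,0,0,240, 0,0,0,0,0,0,240, 0,0,0,0,0,0,240]' 40| egrep "pos|wid|grip"
python3 -m crank '[0,0,-25,0,0,0,240, 0,0,-60,0,0,0,240, 0,0,-95,0,0,0,240, 0,0,-130,0,0,0,240, 0,0,-165,0,0,0,240]' | egrep "pos|wid|grip"
python3 - <<'E'
from ik import *
T2=T@np.diag([-1,-1,1]);np.savez("mag.npz",M=M,o=o,T=T2)
# above magazine, 90 mm up, and sideways -100
for y in(-.1,0): print(rel(o+M@[-.0007,y,.09]+T2@[0,0,.008],T2))
print(rel([0,0,0],down(np.radians(22))))
E
```

```text
position: [0.5253, -0.105, -0.0056]
ft_force: [-0.8, 0.5, 0.3]
position: [0.5254, -0.1051, -0.0055]
grip_width: 0.041
grip_force: 0.0
position: [0.5253, -0.1051, -0.0057]
grip_width: 0.0277
grip_force: 40.0
position: [0.5246, -0.105, 0.1606]
grip_width: 0.0274
grip_force: 40.0
(array([   6.3, -112.1,  -36.9]), array([ 14.5,  27.6, -54.3]))
(array([ -76.2, -168.5,  -36.8]), array([ 14.5,  27.6, -54.3]))
(array([-495.1,  202.5,  160.8]), array([ -0.1,   0. , -55.5]))
```

```bash

python3 -m crank '[0,-20,-8,0,0,-7,240, 2,-45,-16,0,0,-14,240, 3,-70,-24,0,0,-21,240, 4,-90,-30,0,0,-28,240, 6,-112,-37,0,0,-35,240]' | egrep "pos"
python3 -m crank '[0,0,0,0,0,-7,240, 0,0,0,0,0,-14,240, 0,0,0,0,0,-20.4,240, 0,0,0,0,6,-20.4,240, 0,0,0,0,12,-20.4,240]' | egrep "pos"
sed -i 's/.008/.0085/g' go.py
python3 go.py 0 -80 90
```

```text
position: [0.5918, -0.0142, 0.1966]
position: [0.5937, -0.015, 0.1966]
now cart at [   0.4 -100.7   88.6] f_mag [ 0.2 -0.1 -1.1]
(array([ -0.7, -20.6,  -2. ]), array([ 2.2, 17.9,  0.5]))
```

```bash

python3 -m crank '[0,-20,0,0.8,6,0,240, 0,-45,0,1.6,12,0.3,240, 0,-70,-1,2.2,17.9,0.5,240, 0,-90,-1.5,2.2,17.9,0.5,240, -0.7,-100,-2,2.2,17.9,0.5,240]' | egrep "ft"
python3 -m crank '[0,0,0,0,0,0,240, 0,0,0,0,0,0,240, 0,0,0,0,0,0,240, 0,0,0,0,0,0,240, 0,0,0,0,0,0,240]' | egrep "tim"
python3 go.py -0.7 0 30
```

```text
ft_force: [-0.5, 0.4, -1.3]
time: 27.25
now cart at [-1.3 -1.6 87.8] f_mag [-0.8  0.8 -0.1]
(array([ 0.9, -1.5, 57.8]), array([-0. ,  0.2, -0.1]))
```

```bash

python3 -m crank '[0.5,-1,20,0,0.2,0,240, 0.9,-1.5,40,0,0.2,0,240, 0.9,-1.5,57,0,0.2,0,240, 0.9,-1.5,62,0,0.2,0,240, 0.9,-1.5,62,0,0.2,0,240]' | egrep "ft"
python3 go.py -0.7 0 12
```

```text
ft_force: [-0.9, 0.2, -0.2]
now cart at [-2.3  1.1 24.8] f_mag [-0.7  0.5  0.2]
(array([ 1.6,  1.1, 12.7]), array([-0.2,  0.2, -0.2]))
```

```bash

python3 -m crank '[0.5,0.3,3,0,0,0,240, 0.8,0.4,6,0,0.1,0,240, 0.8,0.4,9,0,0.1,0,240, 0.8,0.4,11,0,0.1,0,240, 0.8,0.4,11,0,0.1,0,240]' | egrep "ft"
python3 go.py -0.7 0 4
```

```text
ft_force: [-0.0, 0.4, 0.3]
now cart at [-0.9  0.9 15.1] f_mag [0.3 0.4 0.2]
(array([ 0.2,  1. , 11.1]), array([-0.1, -0. , -0.1]))
```

```bash

python3 -m crank '[0.2,1,2,0,0,0,240, 0.2,1,5,0,0,0,240, 0.2,1,8,0,0,0,240, 0.2,1,9,0,0,0,240, 0.2,1,9,0,0,0,240]' | egrep "ft|grip"
python3 go.py -0.5 0 -13.5
```

```text
ft_force: [-0.4, -0.1, 0.7]
grip_width: 0.0275
grip_force: 40.0
now cart at [-1.   0.1  5.7] f_mag [0.  0.1 0.8]
(array([ 0.5,  0.1, 19.2]), array([-0.1,  0. , -0.1]))
```

```bash

python3 -m crank '[0.3,0,3,0,0,0,240, 0.3,0,6,0,0,0,240, 0.3,0,9,0,0,0,240, 0.3,0,11,0,0,0,240, 0.3,0,11,0,0,0,240]' | egrep "ft|grip"
python3 go.py -0.5 0 -13.5
python3 -m crank '[0,0,3,0,0,0,240, 0,0,6,0,0,0,240, 0,0,9,0,0,0,240, 0,0,9,0,0,0,240, 0,0,9,0,0,0,240]' | egrep "ft|grip"
python3 go.py -0.5 0 -13.5
```

```text
ft_force: [0.4, -0.4, 1.2]
grip_width: 0.0275
grip_force: 40.0
now cart at [-0.6  0.1 -5.5] f_mag [ 0.8 -0.5  0.9]
(array([0.1, 0.1, 8. ]), array([-0.1, -0. , -0.1]))
ft_force: [-0.9, -0.3, 4.2]
grip_width: 0.0274
grip_force: 40.0
now cart at [ -0.6   0.1 -14.2] f_mag [1.3 0.1 4.1]
(array([ 0.1,  0.1, -0.7]), array([-0.1, -0. , -0.1]))
```

```bash

python3 -m crank '[0,0,0.7,0,0,0,240, 0,0,1.5,0,0,0,240, 0,0,1.5,0,0,0,240, 0,0,1.5,0,0,0,240, 0,0,1.5,0,0,0,240]' | egrep "ft|grip"
python3 go.py -0.5 0 -13.5
python3 -m crank '[0,0,0,0,0,0,120, 0,0,0,0,0,0,120, 0,0,0,0,0,0,120, 0,0,0,0,0,0,120, 0,0,0,0,0,0,120]' | egrep "ft|grip"
python3 -m crank '[0,0,-10,0,0,0,120, 0,0,-30,0,0,0,120, 0,0,-60,0,0,0,120, 0,0,-95,0,0,0,120, 0,40,-110,0,0,0,120]' | egrep "ft|grip|pos"
```

```text
ft_force: [-1.0, -0.2, 2.6]
grip_width: 0.0273
grip_force: 40.0
now cart at [ -0.5   0.1 -15.5] f_mag [0.5 0.1 2.8]
(array([ 0. ,  0.1, -2. ]), array([-0.1, -0. , -0.1]))
ft_force: [-0.3, -0.2, -0.2]
grip_width: 0.045
grip_force: 0.0
position: [0.5613, 0.0461, 0.2018]
ft_force: [0.9, 0.4, -0.2]
grip_width: 0.0462
grip_force: 0.0
```

```bash
python3 - <<'E'
from ik import *
im,K,E=cam("wrist");np.savez("w8.npz",im=im,K=K,E=E)
mg=lambda v:o+M@np.array(v)
b,m=blob(im,100,130,smin=110,vmin=50);print(b)
for c,_ in b[:3]:
    ys,xs=np.where(cv2.inRange(m,1,255)>0)
for z in(0,.018): print(z,[proj(mg([x,y,z]),K,E)[0].round(1).tolist() for x,y in((.031,-.014),(.031,.014),(.020,-.014),(.020,.014),(-.022,0))])
c=[q for q in b if abs(q[0][0]-proj(mg([.025,0,0]),K,E)[0][0])<40];print(c)
print(o1["time"],o1["q"].round(2))
print(rel([.4819,-.3003,.10],down(np.radians(5.3))))
cv2.imwrite("pics/w8.png",im[:,:,::-1])
E
```

```text
[(array([242.8,  95.1]), np.int32(2094)), (array([124.5, 196.2]), np.int32(1584)), (array([204.8, 136.2]), np.int32(757))]
0 [[303.8, 201.5], [268.7, 201.3], [304.0, 215.0], [269.4, 214.8], [288.3, 263.3]]
0.018 [[302.1, 206.2], [264.6, 206.0], [302.3, 220.5], [265.3, 220.3], [285.7, 271.7]]
[]
30.5833 [-0.31  0.34  1.99  0.72  0.52  0.29]
(array([-232.8,  276.5,  -11.6]), array([ -3.9, -30.3,  16.2]))
```

```bash
python3 - <<'E'
from h import *
d=np.load("w8.npz");im=d["im"]
for y in range(180,290,4): print(y,[tuple(int(v) for v in im[y,x]) for x in(262,275,287,300,312)])
E
```

```text
180 [(124, 133, 136), (82, 83, 85), (82, 85, 86), (81, 82, 84), (79, 80, 82)]
184 [(123, 132, 135), (94, 97, 99), (82, 84, 86), (86, 89, 92), (79, 82, 85)]
188 [(106, 112, 115), (83, 85, 87), (126, 122, 125), (94, 97, 100), (61, 63, 65)]
192 [(116, 123, 132), (124, 124, 126), (175, 174, 178), (124, 131, 140), (61, 64, 65)]
196 [(71, 73, 75), (199, 195, 186), (156, 154, 165), (65, 66, 66), (65, 67, 68)]
200 [(88, 91, 94), (90, 106, 187), (84, 80, 81), (116, 124, 190), (64, 67, 69)]
204 [(88, 91, 93), (33, 69, 180), (39, 69, 173), (35, 70, 181), (68, 70, 72)]
208 [(89, 92, 95), (34, 70, 180), (33, 69, 180), (33, 69, 180), (79, 81, 82)]
212 [(88, 90, 93), (34, 69, 180), (34, 70, 180), (33, 69, 179), (82, 84, 85)]
216 [(120, 128, 130), (32, 68, 180), (32, 68, 180), (32, 68, 180), (81, 82, 83)]
220 [(125, 134, 136), (242, 239, 230), (241, 237, 228), (241, 237, 229), (77, 79, 80)]
224 [(125, 133, 136), (243, 239, 229), (228, 225, 211), (243, 240, 230), (77, 78, 80)]
228 [(123, 131, 134), (242, 239, 229), (124, 124, 123), (242, 239, 230), (78, 80, 81)]
232 [(124, 132, 135), (243, 239, 229),
[... 558 characters left out ...]
0, 82, 85)]
260 [(119, 127, 131), (243, 239, 229), (57, 56, 56), (242, 238, 228), (65, 68, 70)]
264 [(120, 127, 131), (243, 239, 229), (26, 24, 26), (243, 238, 229), (59, 61, 62)]
268 [(120, 127, 130), (243, 239, 229), (107, 106, 105), (242, 238, 228), (58, 59, 60)]
272 [(99, 103, 106), (243, 238, 229), (243, 238, 228), (242, 238, 228), (70, 71, 73)]
276 [(107, 111, 113), (214, 207, 192), (168, 166, 172), (225, 223, 206), (102, 108, 110)]
280 [(109, 113, 116), (94, 97, 100), (171, 169, 174), (97, 100, 102), (195, 190, 187)]
284 [(115, 118, 120), (34, 34, 34), (177, 175, 181), (117, 123, 126), (216, 208, 204)]
288 [(89, 88, 88), (26, 27, 26), (153, 150, 153), (125, 131, 134), (217, 210, 205)]
```

Blue is caught: its well centre is at row 264, where 263.3 was predicted for the caught state, and both catches overlap its ends. Orange is next.

```bash

python3 -m crank '[0,30,0,0,0,0,60, -10,65,0,0,-6,0,60, -30,95,0,0,-12,0,60, -50,125,0,-1,-18,2,60, -75,150,0,-1,-24,4,60]' | egrep "pos"
python3 - <<'E'
from h import *
print(rel([.4819,-.3003,.10],down(np.radians(5.3))))
E
```

```text
position: [0.5651, -0.1262, 0.1639]
(array([-138.3,  140.6,   49.7]), array([-0.8, -5.9, 12.5]))
```

```bash

python3 -m crank '[-25,25,9,-0.8,-5.9,5,60, -50,51,18,-0.8,-5.9,12,60, -78,79,28,-0.8,-5.9,12.5,60, -106,107,38,-0.8,-5.9,12.5,60, -138,140,50,-0.8,-5.9,12.5,60]' | egrep "pos"
python3 -m crank '[0,0,0,0,0,0,60, 0,0,0,0,0,0,60, 0,0,0,0,0,0,60, 0,0,0,0,0,0,60, 0,0,0,0,0,0,60]' | egrep "pos"
python3 - <<'E'
from h import *
print(rel([.4819,-.3003,.03],down(np.radians(5.3))),robot.get_obs()["joint_velocities"].round(3))
im,K,E=cam("wrist");np.savez("w9.npz",im=im,K=K,E=E)
c=proj([.4819,-.3003,.014],K,E)[0].astype(int)
p,f=fitcart(im,K,E,(c[0]-60,c[1]-70,c[0]+60,c[1]+60),[.4819,-.3003,.0925]);print(c,p.round(4),np.degrees(p[2]),f)
A=R.from_euler("z",.0925).as_matrix();q=lambda v:proj(A@np.array(v)+[.4819,-.3003,.003],K,E)[0].round(1)
print([q(v).tolist() for v in([.035,0,.011],[.035,0,0],[-.035,0,.011],[-.022,0,.011])])
print([tuple(int(v) for v in im[y,c[0]]) for y in range(c[1]-52,c[1]-28,2)])
print([tuple(int(v) for v in im[y,c[0]]) for y in range(c[1]+30,c[1]+52,2)])
b,m=blob(im,5,18,smin=120);print(b)
E
```

```text
position: [0.4825, -0.2923, 0.0985]
position: [0.4838, -0.2898, 0.0999]
(array([-3. , 10.6, 69.9]), array([-0.3, -0. ,  0.3])) [ 0.004 -0.003  0.    -0.002 -0.    -0.001]
[337 247] [ 0.4825 -0.3005  0.0975] 5.5836285082140185 0.04058837791966374
[[338.5, 205.3], [338.0, 202.6], [337.1, 285.9], [337.3, 271.8]]
[(148, 168, 160), (148, 169, 161), (146, 168, 160), (147, 168, 160), (114, 122, 115), (152, 148, 142), (215, 196, 186), (210, 137, 74), (210, 135, 70), (211, 135, 71), (211, 134, 70), (211, 134, 70)]
[(126, 124, 124), (210, 209, 211), (219, 218, 219), (217, 217, 218), (168, 178, 170), (142, 163, 155), (143, 164, 155), (143, 164, 156), (142, 164, 156), (143, 164, 155), (143, 164, 155)]
[(array([338.7, 217.4]), np.int32(622)), (array([466.9, 369.2]), np.int32(107)), (array([181. , 368.4]), np.int32(105))]
```

```bash

python3 -m crank '[-1,4,25,0,0,0,60, -2.6,10.6,60,-0.3,0,0.2,60, -2.6,10.6,85,-0.3,0,0.2,60, -2.6,10.6,98,-0.3,0,0.2,60, -2.6,10.6,98,-0.3,0,0.2,60]' | egrep "pos"
python3 - <<'E'
from h import *
print(rel([.4823,-.3004,-.0055],down(np.radians(5.4))))
E
```

```text
position: [0.4802, -0.2989, -0.0011]
(array([2. , 1.7, 4.3]), array([-0.2,  0.2, -0.1]))
```

```bash

python3 -m crank '[0.5,0,3,0,0,0,60, 0.5,0,6,0,0,0,60, 0.5,0,6,0,0,0,60, 0.5,0,6,0,0,0,60, 0.5,0,6,0,0,0,60]' | egrep "pos|ft"
python3 - <<'E'
from h import *
print(rel([.4823,-.3004,-.0055],down(np.radians(5.4))))
E
```

```text
position: [0.4824, -0.3017, -0.0036]
ft_force: [0.1, -0.7, -0.1]
(array([ 0. , -1.3,  1.9]), array([ 0.1, -0.1, -0.1]))
```

```bash

python3 -m crank '[0,-1.3,1,0,0,0,100, 0,-1.3,1.9,0,0,0,140, 0,-1.3,1.9,0,0,0,240, 0,-1.3,1.9,0,0,0,240, 0,-1.3,1.9,0,0,0,240]' 40| egrep "pos|wid|grip"
python3 -m crank '[0,0,0,0,0,0,240, 0,0,0,0,0,0,240, 0,0,0,0,0,0,240, 0,0,0,0,0,0,240, 0,0,0,0,0,0,240]' 40| egrep "pos|wid|grip"
python3 -m crank '[0,0,-25,0,0,0,240, 0,0,-60,0,0,0,240, 0,0,-95,0,0,0,240, 0,0,-130,0,0,0,240, 0,0,-165,0,0,0,240]' | egrep "pos|wid|grip"
python3 go.py 0 -100 90
```

```text
position: [0.4817, -0.3001, -0.0065]
grip_width: 0.0412
grip_force: 0.0
position: [0.4817, -0.3001, -0.0065]
grip_width: 0.0273
grip_force: 40.0
position: [0.4813, -0.2996, 0.1599]
grip_width: 0.0276
grip_force: 40.0
now cart at [-200.8 -322.1  162.5] f_mag [ 0.5 -0.4 -0.6]
(array([ 136.7, -273.5,  -37.6]), array([  4.4,  29.8, -16.5]))
```

```bash

python3 -m crank '[16,-32,-5,0,0,-5,240, 32,-64,-10,0,0,-10,240, 48,-97,-14,0,0,-16,240, 64,-130,-18,0,0,-16.5,240, 80,-162,-22,0,0,-16.5,240]' | egrep "pos"
python3 go.py 0 -60 90
```

```text
position: [0.5466, -0.1296, 0.1808]
now cart at [ -82.6 -189.2  118.4] f_mag [ 0.2  0.8 -0.2]
(array([  84.9, -129.7,  -16.8]), array([ 0.1, 30. , -0.4]))
```

```bash

python3 -m crank '[20,-30,-4,0,6,0,240, 40,-62,-8,0,12,0,240, 60,-95,-12,0,18,0,240, 75,-120,-14,0,24,0,240, 85,-129,-16,0,30,-0.4,240]' | egrep "pos"
python3 go.py -1.2 0 60
python3 -m crank '[0,-12,0,0,0,0,240, 0,-30,0,0,0,0,240, 0,-50,5,0,0,0,240, 0,-60,8,0,0,0,240, 0,-60,8,0,0,0,240]' | egrep "ft"
python3 go.py -1.2 0 30
```

```text
position: [0.574, 0.0226, 0.1961]
now cart at [ -3.5 -58.5  90.3] f_mag [-0.3  1.5 -0.9]
(array([  3.1, -58.3,  30.6]), array([-0.3,  1.3,  0.2]))
ft_force: [-0.6, 0.1, -0.7]
now cart at [-3.9 -1.  81.6] f_mag [-0.8  0.3 -0.3]
(array([ 4.1, -0.7, 51.5]), array([-0.3,  1.6,  0.1]))
```

```bash

python3 -m crank '[1.5,0,12,-0.1,0.8,0,240, 4,-0.5,30,-0.3,1.6,0.1,240, 4,-0.5,48,-0.3,1.6,0.1,240, 4,-0.5,58,-0.3,1.6,0.1,240, 4,-0.5,58,-0.3,1.6,0.1,240]' | egrep "ft"
python3 -m crank '[0,0,0,0,0,0,240, 0,0,0,0,0,0,240, 0,0,0,0,0,0,240, 0,0,0,0,0,0,240, 0,0,0,0,0,0,240]' | egrep "tim"
python3 go.py -1.2 0 4
```

```text
ft_force: [-0.4, -0.0, 0.6]
time: 36.1
now cart at [-0.1 -3.  24.4] f_mag [-0.5 -0.5 -0. ]
(array([-1.2, -3.1, 20.4]), array([ 0.2, -0.2, -0. ]))
```

```bash

python3 -m crank '[-0.6,-1.5,3,0.2,-0.2,0,240, -1.2,-3,6,0.2,-0.2,0,240, -1.2,-3,8,0.2,-0.2,0,240, -1.2,-3,10,0.2,-0.2,0,240, -1.2,-3,10,0.2,-0.2,0,240]' | egrep "ft"
python3 go.py -1.2 0 5
```

```text
ft_force: [0.1, -0.3, 0.1]
now cart at [-1.9  0.4 13.3] f_mag [ 0.  -0.3  0.1]
(array([0.7, 0.4, 8.3]), array([-0.1,  0. , -0.1]))
```

```bash

python3 -m crank '[0.6,0.4,2,0,0,0,240, 0.6,0.4,5,0,0,0,240, 0.6,0.4,8,0,0,0,240, 0.6,0.4,8,0,0,0,240, 0.6,0.4,8,0,0,0,240]' | egrep "ft|grip"
python3 go.py -1.2 0 -14.5
python3 -m crank '[0,0,3,0,0,0,240, 0,0,6,0,0,0,240, 0,0,9,0,0,0,240, 0,0,11,0,0,0,240, 0,0,11,0,0,0,240]' | egrep "ft|grip"
python3 go.py -1.2 0 -14.5
```

```text
ft_force: [0.8, -0.6, 0.6]
grip_width: 0.027
grip_force: 40.0
now cart at [-1.  -0.2  5.5] f_mag [ 0.8 -0.9  0.3]
(array([-0.2, -0.2, 20. ]), array([-0. ,  0. , -0.1]))
ft_force: [-0.5, -0.7, 1.3]
grip_width: 0.0278
grip_force: 40.0
now cart at [-1.4 -0.  -5.7] f_mag [-0.  -0.5  1.5]
(array([ 0.2, -0. ,  8.8]), array([-0.1,  0. , -0.1]))
```

```bash

python3 -m crank '[0,0,3,0,0,0,240, 0,0,6,0,0,0,240, 0,0,9,0,0,0,240, 0,0,10.5,0,0,0,240, 0,0,10.5,0,0,0,240]' | egrep "ft|grip"
python3 go.py -1.2 0 -14.5
python3 -m crank '[0,0,0,0,0,0,240, 0,0,0,0,0,0,120, 0,0,0,0,0,0,120, 0,0,0,0,0,0,120, 0,0,0,0,0,0,120]' | egrep "ft|grip"
python3 -m crank '[0,0,-10,0,0,0,120, 0,0,-30,0,0,0,120, 0,0,-60,0,0,0,120, 0,0,-95,0,0,0,120, 0,40,-110,0,0,0,120]' | egrep "ft|grip|pos"
python3 -m crank '[0,0,0,0,0,0,240, 0,0,0,0,0,0,240, 0,0,0,0,0,0,240, 0,0,0,0,0,0,240, 0,0,0,0,0,0,240]' 20| egrep "tim"
python3 - <<'E'
from ik import *
im,K,E=cam("wrist");np.savez("w10.npz",im=im,K=K,E=E)
mg=lambda v:o+M@np.array(v)
for z in(0,.011,.018): print(z,[proj(mg([x,0,z]),K,E)[0].round(1).tolist() for x in(-.022,.0,.03)])
c=proj(mg([-.022,0,0]),K,E)[0].astype(int);g=cv2.cvtColor(im,cv2.COLOR_RGB2GRAY).astype(int)
w=g[c[1]-10:c[1]+18,c[0]-8:c[0]+9];ys,xs=np.where(w<90);print("well",xs.mean()+c[0]-8,ys.mean()+c[1]-10,len(xs))
for y in range(c[1]-75,c[1]+30,4): print(y,[tuple(int(v) for v in im[y,x]) for x in(c[0]-11,c[0],c[0]+11)])
s,K2,E2=cam("scene");b,m=blob(s,100,130,smin=100,vmin=40,box=(365,165,400,210));print(b)
for th in(1.8,1.9,2,2.1): print(th,proj(mg([.054-.111*np.cos(th)+.003*np.sin(th),0,.017+.111*np.sin(th)+.003*np.cos(th)]),K2,E2))
E
```

```text
ft_force: [-3.5, -1.7, 3.2]
grip_width: 0.0274
grip_force: 40.0
now cart at [ -1.3  -0.1 -16.1] f_mag [-1.8 -0.2  4.7]
(array([ 0.1, -0.1, -1.6]), array([-0.1,  0. , -0.1]))
ft_force: [0.5, -0.7, -0.2]
grip_width: 0.0438
grip_force: 0.0
position: [0.5612, 0.046, 0.2016]
ft_force: [0.1, 1.5, -0.4]
grip_width: 0.046
grip_force: 0.0
time: 39.02
0 [[280.1, 266.5], [278.9, 241.5], [277.3, 205.3]]
0.011 [[278.3, 271.7], [277.0, 245.8], [275.2, 208.2]]
0.018 [[277.1, 275.2], [275.8, 248.7], [273.9, 210.2]]
well 280.0151515151515 268.030303030303 66
191 [(128, 124, 127), (130, 126, 129), (91, 94, 96)]
195 [(171, 168, 172), (172, 170, 173), (120, 127, 136)]
199 [(134, 131, 140), (134, 132, 140), (82, 83, 80)]
203 [(87, 77, 76), (78, 76, 78), (236, 195, 165)]
207 [(231, 115, 61), (232, 115, 62), (232, 116, 62)]
211 [(232, 116, 62), (232, 116, 63), (232, 116, 62)]
215 [(231, 115, 61), (231, 115, 61), (232, 116, 62)]
219 [(232, 115, 61), (232, 115, 62), (231, 115, 61)]
223 [(237, 219, 194), (237, 220, 194), (236, 205, 174)]
227 [(239, 235, 225), (238, 235, 225), (239, 236, 226)]
231 [(239, 235, 
[... 463 characters left out ...]
, 100), (239, 235, 225)]
267 [(239, 235, 225), (25, 25, 26), (239, 234, 224)]
271 [(239, 235, 224), (47, 45, 47), (239, 234, 224)]
275 [(239, 234, 223), (234, 229, 218), (239, 234, 224)]
279 [(239, 235, 225), (164, 162, 167), (239, 234, 225)]
283 [(79, 82, 85), (165, 163, 169), (10, 10, 13)]
287 [(74, 74, 75), (172, 169, 175), (14, 13, 16)]
291 [(186, 180, 176), (139, 135, 138), (18, 17, 19)]
295 [(222, 215, 210), (178, 175, 177), (17, 16, 18)]
[(array([381.6, 181.2]), np.int32(26)), (array([378.4, 198.6]), np.int32(25)), (array([367.1, 166.2]), np.int32(17))]
1.8 [[375.0227972  180.30662422]]
1.9 [[379.56170264 180.17451967]]
2 [[384.16740403 180.46978114]]
2.1 [[388.78838049 181.19256384]]
```

Orange is caught too, and the cover angle is about 1.94. For the cover, I'll point the closed fingers down, fly over it and bring them down behind the tab.

```bash
cat > cv.py <<'E'
from h import *
import sys
d=np.load("mag.npz");o=d["o"];a=np.radians(22.1);H=np.array([np.cos(a),np.sin(a),0]);Y=np.array([-np.sin(a),np.cos(a),0])
h,z=[float(v)/1e3 for v in sys.argv[1:3]]
ob=robot.get_obs();v=ob["position"]-o;print("now h,y,ztip",(np.array([v@H,v@Y,ob["position"][2]+.012])*1e3).round(1),"t",ob["time"],"f",ob["ft_force"].round(1))
p=o+H*h;p[2]=z-.012;print(rel(p,down(a)))
E
python3 -m crank '[0,0,-30,0,-6,0,255, 0,0,-65,0,-12,0,255, 0,0,-100,0,-18,0,255, 10,0,-135,0,-24,0,255, 20,0,-150,0,-30,0,255]' 20 | egrep "pos|ft|wid"
python3 cv.py 75 365
```

```text
position: [0.5127, 0.0195, 0.3354]
ft_force: [1.0, 0.3, -1.2]
grip_width: 0.0004
now h,y,ztip [-101.8  -38.2  347.4] t 39.5333 f [ 1.   0.3 -1.2]
(array([177.7, -37.8,  -6.4]), array([-0.2, -3.6,  0.1]))
```

```bash

python3 -m crank '[35,-8,-8,0,-3.6,0,255, 72,-15,-8,0,-3.6,0,255, 110,-23,-8,0,-3.6,0,255, 147,-32,-8,0,-3.6,0,255, 178,-38,-8,0,-3.6,0,255]' | egrep "wid"
python3 -m crank '[0,0,0,0,0,0,255, 0,0,0,0,0,0,255, 0,0,0,0,0,0,255, 0,0,0,0,0,0,255, 0,0,0,0,0,0,255]' | egrep "wid"
python3 cv.py 62 265
```

```text
grip_width: 0.0003
grip_width: 0.0003
now h,y,ztip [ 76.   -0.6 366. ] t 40.3667 f [0.6 0.2 0.1]
(array([-1.45e+01, -1.00e-01,  1.01e+02]), array([-0.3, -0.3,  0.2]))
```

```bash

python3 -m crank '[-2,0,30,0,0,0,255, -5,0,65,0,0,0,255, -8,0,90,0,0,0,255, -12,0,101,0,0,0,255, -14,0,101,0,0,0,255]' | egrep "ft"
python3 cv.py 38 268
```

```text
ft_force: [-1.4, -0.3, -0.2]
now h,y,ztip [ 60.1   0.5 261.3] t 40.7833 f [-1.4 -0.3 -0.2]
(array([-22.1,   0.4,  -6.7]), array([-0.4,  0.1,  0.1]))
```

```bash

python3 -m crank '[-22,0,-2,0,0,0,255, -42,0,1,0,0,0,255, -59,0,7,0,0,0,255, -74,0,17,0,0,0,255, -87,0,28,0,0,0,255]' | egrep "ft"
python3 cv.py -44 208
python3 -m crank '[-10,0,14,0,0,0,255, -19,0,29,0,0,0,255, -28,0,45,0,0,0,255, -36,0,63,0,0,0,255, -40,0,76,0,0,0,255]' | egrep "ft"
python3 cv.py -61 124
python3 - <<'E'
from ik import *
s,K2,E2=cam("scene");b,m=blob(s,100,130,smin=100,vmin=40,box=(320,150,420,260));print(b)
mg=lambda v:o+M@np.array(v)
for th in(0,.3,.6,1,1.5,1.9): print(th,proj(mg([.054-.111*np.cos(th)+.003*np.sin(th),0,.017+.111*np.sin(th)+.003*np.cos(th)]),K2,E2).round())
E
```

```text
ft_force: [0.8, -0.1, -0.2]
now h,y,ztip [-23.   -1.  238.8] t 41.2 f [ 0.8 -0.1 -0.2]
(array([-21.3,  -1. ,  30.6]), array([-0.1, -0.6,  0.2]))
ft_force: [-0.9, 0.4, 0.1]
now h,y,ztip [-63.   -0.6 161. ] t 41.6167 f [-0.9  0.4  0.1]
(array([ 1.7, -0.4, 37. ]), array([-0.2, -0.5,  0.2]))
[(array([403.6, 217.4]), np.int32(143)), (array([383.5, 221. ]), np.int32(46)), (array([392. , 215.8]), np.int32(26))]
0 [[344. 232.]]
0.3 [[341. 220.]]
0.6 [[341. 209.]]
1 [[346. 195.]]
1.5 [[362. 183.]]
1.9 [[380. 180.]]
```

```bash

python3 -m crank '[0,0,10,0,0,0,255, 1,0,20,0,0,0,255, 1,0,28,0,0,0,255, 2,0,34,0,0,0,255, 2,0,34,0,0,0,255]' | egrep "ft"
python3 cv.py -61 120
python3 -m crank '[0,0,2,0,0,0,255, 0,0,4,0,0,0,255, 0,0,5,0,0,0,255, 0,0,5,0,0,0,255, 0,0,5,0,0,0,255]' | egrep "ft"
python3 cv.py -61 120
```

```text
ft_force: [0.3, 0.2, 0.4]
now h,y,ztip [-60.6   0.4 125. ] t 42.0833 f [0.3 0.2 0.4]
(array([-0.4,  0.4,  5. ]), array([-0.3, -0.2,  0.2]))
ft_force: [-3.3, -0.2, 13.6]
now h,y,ztip [-59.8   0.2 123.4] t 42.5 f [-3.3 -0.2 13.6]
(array([-1.2,  0.2,  3.4]), array([-0.2, -0.4,  0.2]))
```

The fingers met a hard stop with 13.6 N at the predicted shut height. Now I'll retreat and check.

```bash

python3 -m crank '[0,0,-15,0,0,0,255, 0,0,-45,0,0,0,255, -10,10,-80,0,0,0,255, -25,30,-110,0,0,0,255, -40,60,-130,0,0,0,255]' | egrep "ft"
python3 -m crank '[-10,40,0,0,0,0,255, -20,80,0,0,0,0,255, -30,110,0,0,0,0,255, -30,110,0,0,0,0,255, -30,110,0,0,0,0,255]' | egrep "ft"
python3 - <<'E'
from ik import *
s,K2,E2=cam("scene");b,m=blob(s,100,130,smin=100,vmin=40,box=(320,190,375,245));print(b)
mg=lambda v:o+M@np.array(v)
for th in(0,.05,.1,.2): print(th,proj(mg([.054-.111*np.cos(th)+.003*np.sin(th),0,.017+.111*np.sin(th)+.003*np.cos(th)]),K2,E2).round(1))
t,_,_=cam("top")
a=cv2.resize(s[160:290,300:470,::-1],(523,400));c=cv2.resize(t[180:300,230:440,::-1],(700,400))[:, :270]
cv2.imwrite("pics/fin.png",np.hstack([a,c]))
E
```

```text
ft_force: [1.4, -0.3, -0.3]
ft_force: [0.5, 1.2, -0.2]
[(array([344.2, 232.5]), np.int32(21)), (array([349. , 236.8]), np.int32(11)), (array([368.9, 231.1]), np.int32(7))]
0 [[344.4 231.7]]
0.05 [[343.5 229.9]]
0.1 [[342.8 228.1]]
0.2 [[341.5 224.3]]
```

View pics/fin.png

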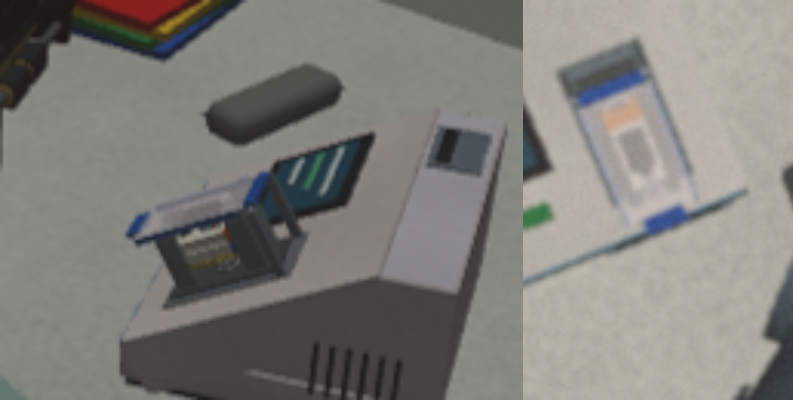

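The cover is shut flat: its tab is at (344.2, 232.5), where (344.4, 231.7) was predicted. The orange band shows at the upper end under the cover, and the robot is clear.

```bash
python3 -c "
from rig import robot
print(robot.hand_in())"
```

```text
the job is handed in; nothing more can be done
None
```

I loaded and latched the blue cartridge, then the orange one on top of it, shut the cover fully, and handed the job in at about 43.6 s of the 61 s allowed; I didn't touch the green cartridge or the rest of the desk.

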